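Run the photometer's master check and put every reference block back in its own slot

ROBOT

A 6-joint arm with a two-finger parallel gripper is mounted at the origin on the work surface. World frame = base frame: x ahead of the robot, y to its left, z up, the work surface at z = 0. Lengths are in m, angles in rad, forces in N, time in s.
With the tool pointing down it reaches from about 0.375 to 0.975 m from the base axis. Payload 3.8 kg.
Tool frame: the origin (TCP) lies between the finger pads; the fingertips stand 17 mm ahead of it and the grasp point (between the pads) lies 2 mm behind it; y points along the fingers, z is the direction in which the jaws open and shut, and the axes are right-handed (so a half turn about y gives the same grasp; the last joint's range is limited). The gripper opens to 85 mm and grips with 20 to 120 N. Pads are 22 mm wide; open, the fingers measure 114 mm over their backs; the gripper's body (76 mm by 85 mm) begins 54 mm behind the grasp point. The pads swing forward as they close: fully open they stand 13 mm farther back than shut.
Start: joints at [1.297, 0.264, 1.604, -0, 1.274, -0.037], TCP at [0.158, 0.656, 0.248] pointing down, gripper open.
Joint ranges: [-2.63, 2.63], [-0.94, 2.18], [0.31, 2.57], [-1.31, 4.45], [0, 2.66], [-2.55, 2.55]. Speed limits (rad/s): [2.57, 2.57, 3.14, 3.14, 3.14, 3.14].

INTERFACE

Orientations are given as a rotation vector (axis times angle).
In Python, from workcell import bot, eyes, nets gives the robot as it stands. The module is installed in compiled form; this text tells all that it offers.
- The arm moves only by the tool jog_arm, never from a script. Its arguments are lists of equal length, an entry for each row: "turn": the turn, a rotation vector about the tool's x, y, z in rad, a list of three; "slide": the shift along the tool's x, y, z in mm, a list of three; "grip": the opening in per cent of the stroke, from 0 (shut) to 100 (fully open). A call has 1 to 5 rows; each row shifts and turns the commanded pose from where the row before left it, along the tool's axes as they then stand; what a row does not reach is not made up. A row lasts 1/10 s, in which the tool goes at most 50 mm and 8.59 degrees, less where a joint would pass 70% of its speed; a pose out of reach is approached as far as the arm can. A call with a gripper value outside its range is refused whole. The fingers move at their own pace and stop on an object; "newtons" is the grip in N (left out, the last holds). Time passes only in rows, so rows that do not move let the fingers close. It gives the time, the measured TCP pose, the force and the opening at its end, in the units of the state.
- bot.read_state(): the state, without advancing time (a new reading comes with each control period).
- eyes.read_camera(name): name is "side" or "top" or "wrist"; returns a dict with "img" (480x640x3 uint8, red, green, blue), "depth" (480x640 float32, m along the optical axis (not along the pixel's ray), 0 where there is no reading), "intrinsics" (3x3 intrinsics, pixels), "position" and "rotation" of the camera in the world. Camera axes: x right, y down, z forward; pixel columns grow to the right and rows downward; lengths in m; the calibration is good to about 2 mm. A picture is of the moment at which its call begins.
- bot.finish_job(): hands the job in, once; it reports no verdict.
Trained networks look in a picture, given as the dict that the camera call returned (one of the last four; its "shot" number tells which), for a name from the list of things; names that differ only in an ending like _2 or _b are one class to them, and where a whole thing is asked for, a point or a joint stands for the part that bears it (a point fixed in the world has none). Each returns a list of dicts, best first, with "conf" (0 to 1); they miss things now and then, are a little off and sometimes report something else, mostly with a low value. They report only what shows in the picture. A call takes as long as a camera call. They do not tell look-alikes from the thing itself.
- nets.search_frame(thing, picture): "xyz" ([x, y, z] in m, in the coordinates of the camera as it stood for that picture, good to about 4 mm: the middle of the surface that is visible of it).
The state is a dict: "time": time; "q": joint angles; "joint_vel": joint speeds; "joint_torque": joint torques, N m; "tool_pos": TCP position; "tcp_rot": TCP orientation; "wrist_force": force on the tool from outside, world axes, zero at the start; "torque": the same for the moment, N m; "width": opening from 0.0 (shut) to 1.0 (fully open).
Only numpy, scipy, OpenCV 4.12 (cv2) and the standard library are available. Lean on these libraries where they do the work, as an engineer would, in place of code of your own. Each camera call takes 0.05 s, during which the arm holds its last target.

TASK

Do the photometer's daily check: take the dust cover off the narrow read ledge and set it down aside, then set the master block (the widest one, five dots) gently, upright and centred on the ledge, its long side along the ledge, let go of it, and press the start button fully down while it stands there. Then put the cover back on the ledge, fully down, and put the master and every other reference block left out on the bench back in its own labelled slot of the storage case, fully down and upright. Leave the block that is already home and the other bench things where they are.

Things in the scene. Friction and masses are not known exactly. Their poses are not given: they have to be found in the camera images.
- block_bar: Reference block, long narrow: aluminium body 70 (x) x 30 (y) x 26 mm. On top, centred, a grey grip tab 30 (x) x 12 (y) x 30 mm high (56 mm in all), to be pinched across its 12 mm; its top has 1 dark dot. Origin: centre of the underside; z up, x along the tab. May be absent, else upright on the bench, about 0.1 kg.
- block_disc: Reference block, round: aluminium body 50 diameter x 26 high mm. On top, centred, a grey grip tab 30 (x) x 12 (y) x 30 mm high (56 mm in all), to be pinched across its 12 mm; its top has 2 dark dots. Origin: centre of the underside; z up, x along the tab. May be absent, else upright on the bench, about 0.1 kg.
- block_square: Reference block, square: aluminium body 42 x 42 x 26 mm. On top, centred, a grey grip tab 30 (x) x 12 (y) x 30 mm high (56 mm in all), to be pinched across its 12 mm; its top has 3 dark dots. Origin: centre of the underside; z up, x along the tab. May be absent, else upright on the bench, about 0.1 kg.
- block_small_disc: Reference block, small round: aluminium body 34 diameter x 26 high mm. On top, centred, a grey grip tab 30 (x) x 12 (y) x 30 mm high (56 mm in all), to be pinched across its 12 mm; its top has 4 dark dots. Origin: centre of the underside; z up, x along the tab. May be absent, else upright on the bench, about 0.1 kg.
- block_master: Reference block, the master block, the widest one: aluminium body 62 (x) x 48 (y) x 26 mm. On top, centred, a grey grip tab 30 (x) x 12 (y) x 30 mm high (56 mm in all), to be pinched across its 12 mm; its top has 5 dark dots. Origin: centre of the underside; z up, x along the tab. Always present, upright on the bench, about 0.2 kg.
- slot_bar: Own slot of block_bar: black module in the case, 82 x 82 x 18 mm, with an open-topped pocket 76 x 36 mm (long side along the module's x) (3 mm of play all round), chamfered mouth, 14 mm deep, level floor 4 mm above the origin. White label with 1 dark dot along its -x edge. Origin: pocket's centre, at the module's underside; z up. Module order varies.
- slot_disc: Own slot of block_disc: black module in the case, 82 x 82 x 18 mm, with an open-topped pocket 56 diameter mm (3 mm of play all round), chamfered mouth, 14 mm deep, level floor 4 mm above the origin. White label with 2 dark dots along its -x edge. Origin: pocket's centre, at the module's underside; z up. Module order varies.
- slot_square: Own slot of block_square: black module in the case, 82 x 82 x 18 mm, with an open-topped pocket 48 x 48 mm (3 mm of play all round), chamfered mouth, 14 mm deep, level floor 4 mm above the origin. White label with 3 dark dots along its -x edge. Origin: pocket's centre, at the module's underside; z up. Module order varies.
- slot_small_disc: Own slot of block_small_disc: black module in the case, 82 x 82 x 18 mm, with an open-topped pocket 40 diameter mm (3 mm of play all round), chamfered mouth, 14 mm deep, level floor 4 mm above the origin. White label with 4 dark dots along its -x edge. Origin: pocket's centre, at the module's underside; z up. Module order varies.
- slot_master: Own slot of block_master: black module in the case, 82 x 82 x 18 mm, with an open-topped pocket 68 x 54 mm (long side along the module's x) (3 mm of play all round), chamfered mouth, 14 mm deep, level floor 4 mm above the origin. White label with 5 dark dots along its -x edge. Origin: pocket's centre, at the module's underside; z up. Module order varies.
- block_stub: A sixth block (54 x 24 x 26 mm body, same tab, six dots) that is already home in its own slot in the case. Leave it there. Origin at the centre of the underside.
- case: Fixed flat grey tray, 212 (x) x 276 (y) mm, 12 mm thick with 20 mm high sides, holding six slot modules in 2 rows (x) of 3 (y), pitch 100 mm in x and 86 mm in y. Module tops are 30 mm above the bench. Origin at the centre of the underside.
- ledge (a point): Centre of the top of the photometer's read ledge: a narrow level aluminium ledge 18 mm wide (point x) and 50 mm long (point y), 40 mm above the deck, 90 mm above the bench. Axes: the photometer's. Round it the flat deck, 260 (x) x 220 (y) x 50 mm high, its centre 55 mm to -x of the ledge; on its -y side, from 110 mm off the ledge, the housing, 170 mm high.
- start (a joint): Travel of the start button, m: 0 up, 0.006 fully down; springs back up. Fully down takes 5 N.
- start_top (a point): Centre of the top of the start button (round, 26 mm across, grey, in a black housing) on the photometer's deck in front of the ledge (130 mm towards -x and 65 mm towards +y of it in the photometer's axes). Pressed straight down.
- cover: White dust cover, a saddle: top plate 60 (x) x 34 (y) x 6 mm, two 4 mm thick side walls 20 mm deep along x (26 mm between them, open at the ends), and on top a grip tab 30 (x) x 12 (y) x 30 mm high; 56 mm in all, 0.08 kg. Starts straddling the ledge, its x along the ledge, the ledge's top under the plate. Origin: centre between the walls' lower edges (20 mm below the ledge's top when on it); z up.
- reagent: Bystander: white reagent bottle with a blue cap, 48 mm diameter, 85 mm high. Origin at the centre of its underside. Leave alone.
- kit_box: Bystander: white and blue test kit carton, 70 x 200 x 75 mm. Origin at the centre of its underside. Leave alone.
- timer: Bystander: flat white bench timer, 60 x 60 x 18 mm. Origin at the centre of its underside. Leave alone.
- marker: Bystander: white marker pen, 125 x 11 x 11 mm, along its x. Origin at the centre of its underside. Leave alone.
- tip_rack: Bystander: pipette tip rack, 70 x 100 x 56 mm. Origin at the centre of its underside. Leave alone.
- control_vial: Bystander: small amber vial, 22 mm diameter, 38 mm high. Origin at the centre of its underside. Leave alone.
- beaker: Bystander: glass beaker, 70 mm diameter, 85 mm high. Origin at the centre of its underside. Leave alone.
Mind the look-alikes: they are no part of the job. What is shaped like the block_small_disc but green is not meant. What is shaped like the block_square but red is not meant.

How it is judged:
On the way, in this order (a step that is already met when the one before it is completed fails the run):
1. the master block stands released, upright, centred and along the read ledge (horizontal distance between block_master and ledge below 0.01 m and z of block_master in the frame of ledge between -0.004 and 0.004 m and angle between block_master's own z axis and vertical below 0.08 rad and angle between the x axis of block_master and the y axis of ledge, either way round below 0.25 rad and contact force between block_master and the fingers below 0.2 N), for 0.4 s.
2. the start button is pressed fully down while the master block stands on the ledge (all of step 1 and value of joint start above 0.0045 m), for 0.05 s.
At the end, for the whole second after the job is handed in: Every block present is at rest in its own slot: within 7 mm of centre, less than 3 mm above the pocket floor, upright within 0.08 rad; the dust cover straddles the ledge, fully down (3 mm), within 12 mm of centre, upright; the sixth block is still in its slot (horizontal distance between block_bar and slot_bar below 0.007 m and z of block_bar in the frame of slot_bar below 0.007 m and angle between each of block_bar, block_disc, block_square, block_small_disc, block_master, cover's own z axis and vertical below 0.08 rad and linear speed of each of block_bar, block_disc, block_square, block_small_disc, block_master, cover below 0.02 m/s and horizontal distance between block_disc and slot_disc below 0.007 m and z of block_disc in the frame of slot_disc below 0.007 m and horizontal distance between block_square and slot_square below 0.007 m and z of block_square in the frame of slot_square below 0.007 m and horizontal distance between block_small_disc and slot_small_disc below 0.007 m and z of block_small_disc in the frame of slot_small_disc below 0.007 m and horizontal distance between block_master and slot_master below 0.007 m and z of block_master in the frame of slot_master below 0.007 m and distance of block_stub from where it was at the start of the episode below 0.008 m and horizontal distance between cover and ledge below 0.012 m and z of cover in the frame of ledge between -0.023 and -0.017 m); the robot touches nothing.
It fails at once if a bystander is moved by more than 30 mm (distance of any of reagent, kit_box, timer, marker, tip_rack, control_vial, beaker from where it was at the start of the episode above 0.03 m).
It fails at once if the block that is already home is lifted or shifted by more than 10 mm (distance of block_stub from where it was at the start of the episode above 0.01 m).
It fails at once if the master block is banged onto the photometer (over 50 N) (contact force between block_master and reader above 50 N).
Of block_bar, block_disc, block_square, block_small_disc only 2 to 4 are there at a start; the rules pass over those that are not, and their reading is None.
At some moment in a run one of block_bar, block_disc, block_square, block_small_disc may be knocked a few centimetres aside while the robot is not near it.
It also fails if it takes over 210 s, if anything falls off the work surface, if the arm or the gripper's body presses on something with over 40 N, if the wrist force passes 120 N, or if a joint passes its speed limit or range.

## Working session

There is one attempt and no reset: what is moved stays moved. The work goes in short steps, Python scripts to look and compute and a tool call to move; the robot and the scene stay as the last step left them, time stands still between calls to the robot, and variables do not carry over. Pictures are saved under pics/ and viewed, and the job is handed in when it is done.

Besides the shell and the picture viewer there is one more tool, called after "Request:" by a JSON object that holds its "name" and its "arguments", one argument or row to a line. jog_arm: Moves the arm, as the interface text tells. Its arguments: {"type":"object","properties":{"turn":{"type":"array"},"slide":{"type":"array"},"grip":{"type":"array"},"newtons":{"type":"number"}},"required":["turn","slide","grip"]}

```bash
mkdir -p pics; ls; python3 - <<'E'
from workcell import bot, eyes, nets
import cv2
s=bot.read_state(); print(s)
for n in ("top","side","wrist"):
    p=eyes.read_camera(n); cv2.imwrite(f"pics/{n}0.png",p["img"][:,:,::-1]); print(n,p["position"],p["rotation"],p["intrinsics"])
E
```

```text
pics
{'time': 0.0, 'q': array([ 1.29709865e+00,  2.64784358e-01,  1.60539443e+00,  6.26825361e-06,
        1.27368654e+00, -3.68984161e-02]), 'joint_vel': array([-0.00247657,  0.00073755,  0.00076744,  0.00043091, -0.00173475,
       -0.00053624]), 'joint_torque': array([ 1.59722447e-03, -5.15083909e+01, -3.67325377e+01,  2.47927699e-05,
        1.25134288e-02, -1.13313231e-06]), 'tool_pos': array([0.15815971, 0.6554904 , 0.24692992]), 'tcp_rot': array([-1.56503633,  0.18624314, -0.18568042]), 'wrist_force': array([-0.01806567, -0.2554399 , -0.56743923]), 'torque': array([-0.04728865,  0.01691089, -0.0712385 ]), 'width': 1.0010435260227477}
top [0.34820621 0.03800172 1.37715789] [-2.16326177  2.12062588 -0.13356837] [[593.19196306   0.         322.86024072]
 [  0.         593.19196306 239.72469021]
 [  0.           0.           1.        ]]
side [0.47714792 1.10473709 0.79346545] [-0.04763964  2.74731171 -1.43742588] [[573.28140001   0.         318.49140614]
 [  0.         573.28140001 239.84840247]
 [  0.           0.           1.        ]]
wrist [0.07791501 0.67376315 0.37175868] [2.25710706 1.77692915 0.28765092] [[372.92351989   0.         319.05045645]
 [  0.         372.92351989 237.18575064]
 [  0.           0.           1.        ]]
```

View pics/top0.png

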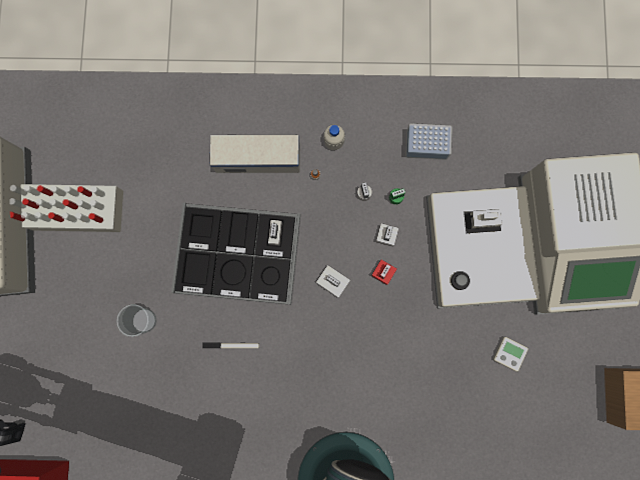

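View pics/side0.png

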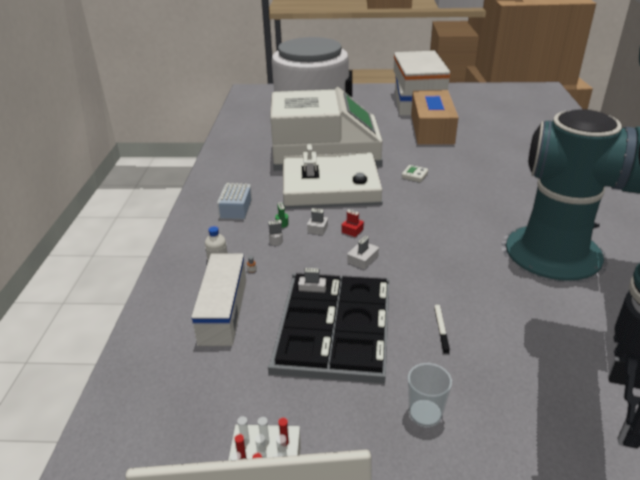

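View pics/wrist0.png

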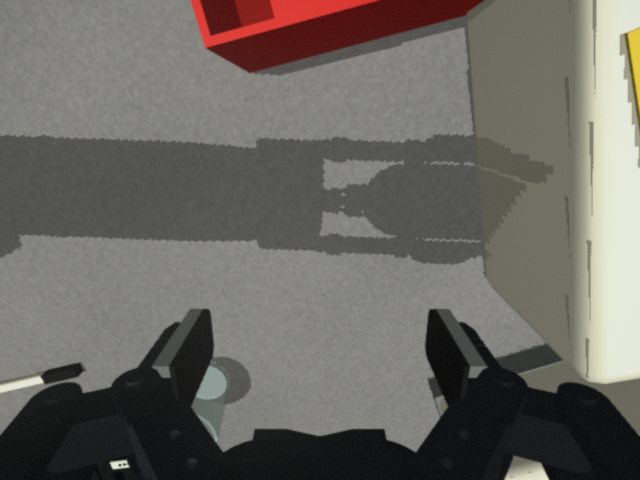

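```bash
cat > h.py <<'E'
from workcell import bot, eyes, nets
import cv2, numpy as np
from scipy.spatial.transform import Rotation as R
def cloud(p):
    K=p["intrinsics"]; d=p["depth"]; h,w=d.shape
    u,v=np.meshgrid(np.arange(w),np.arange(h))
    c=np.stack([(u-K[0,2])/K[0,0]*d,(v-K[1,2])/K[1,1]*d,d],-1)
    W=c@R.from_rotvec(p["rotation"]).as_matrix().T+p["position"]
    W[d==0]=np.nan
    return W
def towld(p,x): return R.from_rotvec(p["rotation"]).apply(x)+p["position"]
def proj(p,X):
    c=R.from_rotvec(p["rotation"]).inv().apply(np.asarray(X)-p["position"]); K=p["intrinsics"]
    return K[0,0]*c[...,0]/c[...,2]+K[0,2],K[1,1]*c[...,1]/c[...,2]+K[1,2]
def rect(W,mask):
    pts=(W[mask][:,:2]*1000).astype(np.float32)
    return cv2.minAreaRect(pts)
def crop(p,u0,v0,u1,v1,k,name):
    im=p["img"][v0:v1,u0:u1,::-1]; cv2.imwrite(name,cv2.resize(im,None,fx=k,fy=k,interpolation=cv2.INTER_CUBIC))
E
python3 - <<'E'
from h import *
p=eyes.read_camera("top"); W=cloud(p)
crop(p,160,170,320,320,5,"pics/t_case.png"); crop(p,300,160,460,310,5,"pics/t_blk.png")
for t in ["block_bar","block_disc","block_square","block_small_disc","block_master","block_stub","slot_bar","slot_disc","slot_square","slot_small_disc","slot_master","case","cover","start"]:
    for r in nets.search_frame(t,p)[:3]:
        x=towld(p,np.array(r["xyz"])); print(t,round(r["conf"],2),x.round(3),[int(a) for a in proj(p,x)])
print(np.nanmedian(W[330:380,250:300,2]))
E
```

```text
block_square 0.91 [ 0.463 -0.077  0.025] [382, 273]
block_square 0.58 [ 0.546 -0.084  0.027] [385, 237]
block_square 0.32 [ 0.651 -0.03   0.024] [362, 192]
block_small_disc 0.78 [ 0.648 -0.031  0.024] [363, 193]
block_small_disc 0.75 [ 0.645 -0.11   0.029] [397, 194]
block_master 0.6 [0.445 0.038 0.028] [331, 280]
block_stub 0.44 [0.295 0.263 0.009] [231, 344]
slot_bar 0.79 [0.551 0.257 0.029] [237, 232]
slot_bar 0.22 [ 0.77  -0.176  0.05 ] [427, 140]
slot_disc 0.7 [0.349 0.484 0.036] [132, 318]
slot_disc 0.65 [0.454 0.269 0.031] [230, 274]
slot_square 0.81 [0.559 0.344 0.033] [199, 227]
slot_small_disc 0.85 [0.449 0.183 0.028] [268, 277]
slot_small_disc 0.51 [ 0.446 -0.246  0.075] [461, 280]
slot_master 0.88 [0.461 0.35  0.026] [195, 270]
case 0.91 [0.509 0.233 0.011] [248, 251]
case 0.61 [0.55  0.259 0.03 ] [236, 232]
case 0.3 [ 0.291 -0.365  0.017] [510, 352]
cover 0.76 [ 0.578 -0.294  0.098] [485, 219]
start 0.68 [ 0.446 -0.245  0.071] [460, 280]
-0.00041091456677344596
```

View pics/t_case.png

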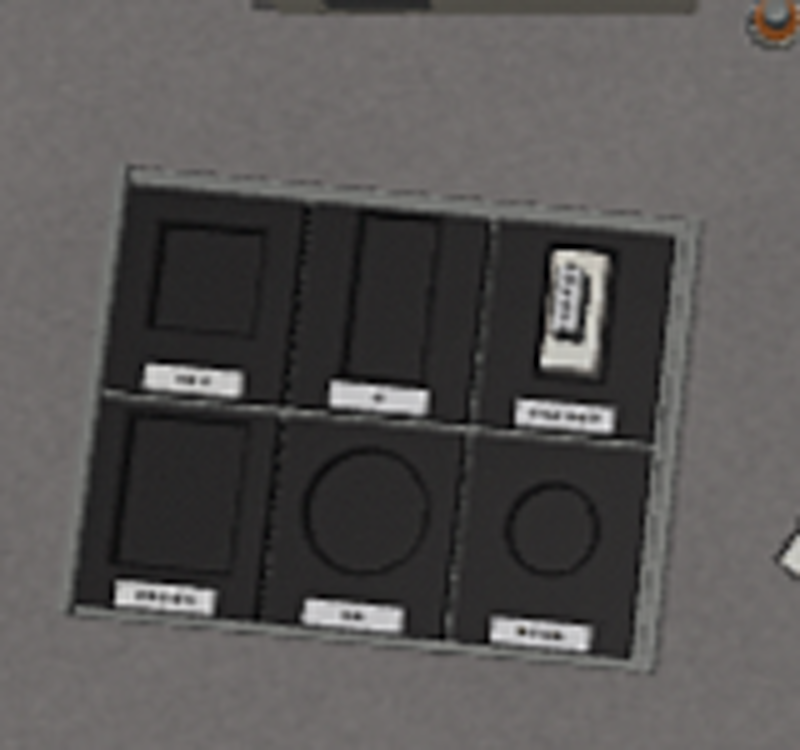

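View pics/t_blk.png

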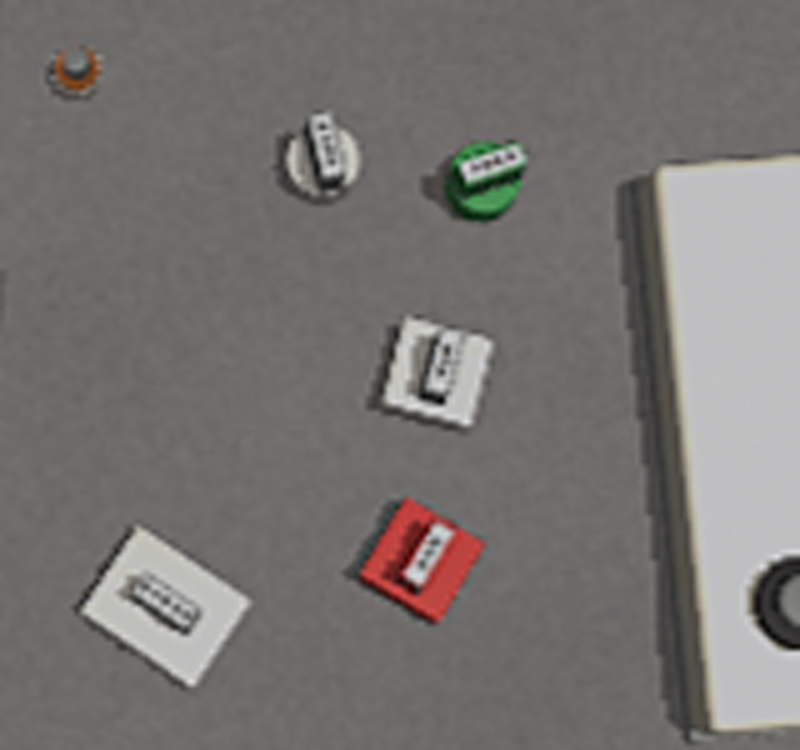

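```bash
python3 - <<'E'
from h import *
p=eyes.read_camera("top"); W=cloud(p); z=W[...,2]
def box(u0,v0,u1,v1,zl,zh):
    m=np.zeros(z.shape,bool); m[v0:v1,u0:u1]=True
    return m&(z>zl)&(z<zh)
for n,b in dict(master=(310,258,355,302),square=(372,218,402,250),small=(352,178,376,204),green=(385,185,410,207),red=(368,256,402,288),stub=(262,212,288,248)).items():
    for lab,zl,zh in (("tab",.045+.016*(n=="stub"),.09),("body",.018+.016*(n=="stub"),.034+.016*(n=="stub"))):
        m=box(*b,zl,zh); r=rect(W,m); print(n,lab,m.sum(),np.round(r[0],1),np.round(r[1],1),round(r[2],1),round(float(np.nanmedian(z[m])),4))
m=box(170,195,305,310,.008,.05); r=rect(W,m); print("case",np.round(cv2.boxPoints(r),1),r)
m=box(425,180,540,310,.045,.056); r=rect(W,m); print("deck",np.round(cv2.boxPoints(r),1),r,np.median(z[m]))
m=box(460,200,515,240,.06,.14); 
for zl,zh in ((.085,.105),(.115,.14)):
    m=box(455,200,515,240,zl,zh); r=rect(W,m); print("cover",m.sum(),r,np.median(z[m]))
m=box(445,265,475,295,.056,.1); r=rect(W,m);print("start",m.sum(),r,np.unique(z[m].round(3),return_counts=True))
crop(p,420,180,560,310,5,"pics/t_ph.png")
np.save("top0.npy",W)
E
```

```text
master tab 75 [444.1  36.7] [29.9 12.1] 56.5 0.0553
master body 487 [444.2  36.8] [61.5 47.9] 57.4 0.0257
square tab 75 [554.9 -86.4] [12.1 30.9] 74.6 0.0565
square body 255 [554.7 -86.4] [42.2 43.3] 76.4 0.0256
small tab 76 [653.1 -32.5] [30.6 11.5] 13.6 0.0554
small body 92 [651.2 -32.9] [29.7 32.8] 0.7 0.0259
green tab 83 [ 646.2 -107.6] [13.  30.4] 19.4 0.0559
green body 88 [ 644.3 -106.2] [31.9 29.6] 38.7 0.0253
red tab 74 [467.6 -79.7] [11.9 29.6] 60.3 0.0561
red body 263 [467.9 -80. ] [42.1 43. ] 60.4 0.0253
stub tab 79 [552.8 172.1] [12.3 30. ] 84.7 0.0717
stub body 202 [556.4 171.5] [57.1 74.1] 88.4 0.0412
case [[368.9 133.6]
 [635.  113.6]
 [655.8 390.3]
 [389.6 410.2]] ((512.3296508789062, 261.9275207519531), (277.391357421875, 266.8555908203125), 85.7121353149414)
deck [[ 388.1 -204.8]
 [ 409.2 -427.2]
 [ 681.3 -401.3]
 [ 660.2 -178.9]] ((534.6841430664062, -303.08160400390625), (273.3390808105469, 223.4018096923828), 5.432939052581787) 0.049738330733431146
cover 338 ((584.0684814453125, -297.1910095214844), (34.85517883300781, 61.28457260131836), 6.281940460205078) 0.09542898607846151
cover 91 ((584.470703125, -297.0767517089844), (13.151154518127441, 30.60519790649414), 4.163174629211426) 0.12458685109613787
start 280 ((452.6104431152344, -243.91915893554688), (66.83740234375, 40.56010055541992), 14.983325958251953) (array([0.056, 0.057, 0.058, 0.059, 0.06 , 0.061, 0.062, 0.063, 0.064,
       0.065, 0.066, 0.067, 0.068, 0.069, 0.07 , 0.071, 0.072, 0.073,
       0.074, 0.075, 0.076, 0.077, 0.079]), array([ 2,  7,  7, 12, 24, 25, 22, 23, 22, 15,  8, 12,  6, 17, 14, 16, 15,
       12,  9,  6,  4,  1,  1]))
```

View pics/t_ph.png

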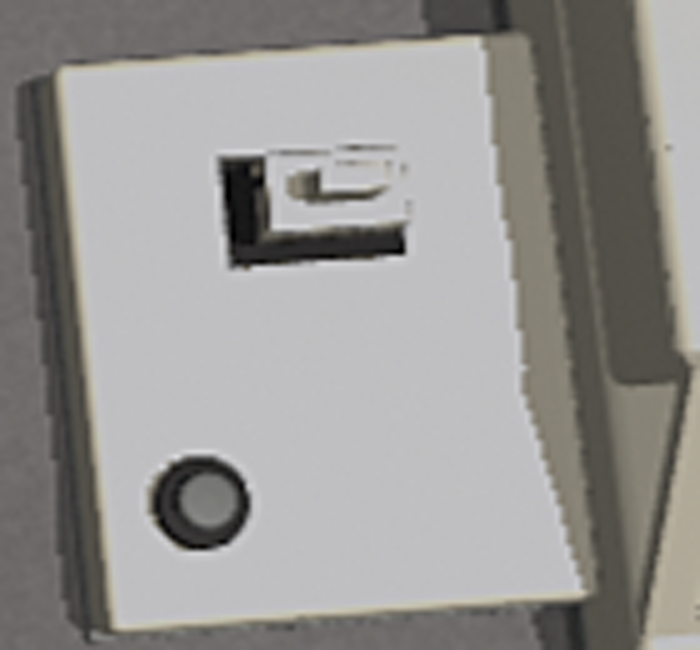

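```bash
cat >> h.py <<'E'
def plan(x=None,y=None,z=None,yaw=None,modpi=True):
    """print remaining move in tool axes; yaw=deg of tool z (jaw dir) in world"""
    s=bot.read_state(); T=R.from_rotvec(s["tcp_rot"]).as_matrix(); P=s["tool_pos"]
    cy=np.degrees(np.arctan2(T[1,2],T[0,2]))
    tgt=np.array([P[0] if x is None else x,P[1] if y is None else y,P[2] if z is None else z])
    d=0
    if yaw is not None:
        d=(yaw-cy)
        d=(d+90)%180-90 if modpi else (d+180)%360-180
    # turn about world z by d = turn about tool y by -d (tool y down)
    ex=(tgt-P)*1000
    a=T.T@ex; T2=R.from_euler('z',d,degrees=True).as_matrix()@T; b=T2.T@ex
    # tilt error: rotation bringing tool y to world -z
    tilt=np.cross(T[:,1],[0,0,-1]); 
    print("t=%.2f pos"%s["time"],P.round(4),"jawyaw %.1f"%cy,"q",s["q"].round(2),"w %.3f"%s["width"],"F",s["wrist_force"].round(1))
    print(" slide before turn",a.round(1),"| turn y rad %.3f"%(-np.radians(d)),"| slide after turn",b.round(1),"tilt(tool)",(T.T@tilt).round(4))
E
python3 - <<'E'
from h import *
s=bot.read_state(); print(R.from_rotvec(s["tcp_rot"]).as_matrix().round(3))
p=eyes.read_camera("wrist"); T=R.from_rotvec(s["tcp_rot"])
print("cam in tool",T.inv().apply(p["position"]-s["tool_pos"]).round(4),(T.inv()*R.from_rotvec(p["rotation"])).as_matrix().round(3))
plan(0.44,0.25,0.30,-4.5)
E
```

```text
[[ 0.972  0.     0.235]
 [-0.235  0.     0.972]
 [ 0.    -1.     0.   ]]
cam in tool [-0.0823 -0.1247 -0.0014] [[ 0.     0.948  0.318]
 [-0.    -0.318  0.948]
 [ 1.    -0.001  0.   ]]
t=1.00 pos [0.1584 0.6562 0.2483] jawyaw 76.4 q [ 1.3   0.26  1.6   0.    1.27 -0.04] w 1.000 F [ 1.  -0.9  0.3]
 slide before turn [ 369.1  -51.7 -328.7] | turn y rad 1.413 | slide after turn [382.8 -51.7 312.6] tilt(tool) [ 0.  0. -0.]
```

```bash
python3 - <<'E'
from h import *
plan(0.46,0.27,0.25,85.5)
E
```

```text
t=1.00 pos [0.1584 0.6562 0.2483] jawyaw 76.4 q [ 1.3   0.26  1.6   0.    1.27 -0.04] w 1.000 F [ 1.  -0.9  0.3]
 slide before turn [ 383.8   -1.7 -304.6] | turn y rad -0.158 | slide after turn [ 331.    -1.7 -361.3] tilt(tool) [ 0.  0. -0.]
```

Request:
{"name": "jog_arm", "arguments": {
  "turn": [
    [0,-0.149,0],
    [0,0,0],
    [0,0,0],
    [0,0,0],
    [0,0,0]
  ],
  "slide": [
    [0,0,0],
    [33,0,-36],
    [33,0,-36],
    [33,0,-36],
    [33,0,-36]
  ],
  "grip": [50,50,50,50,50],
  "newtons": 40
}}

```text
time: 1.5
tool_pos: [0.278, 0.4998, 0.2484]
tcp_rot: [-1.569, 0.068, -0.069]
wrist_force: [1.9, -0.1, 0.3]
width: 0.501
```

Request:
{"name": "jog_arm", "arguments": {
  "turn": [
    [0,0,0],
    [0,0,0],
    [0,0,0],
    [0,0,0],
    [0,0,0]
  ],
  "slide": [
    [33,0,-36],
    [33,0,-36],
    [33,0,-36],
    [33,0,-36],
    [33,0,-36]
  ],
  "grip": [50,50,50,50,50]
}}

```text
time: 2.0
tool_pos: [0.4267, 0.3057, 0.2487]
tcp_rot: [-1.569, 0.068, -0.069]
wrist_force: [1.1, 0.3, 1.1]
width: 0.5
```

```bash
python3 - <<'E'
from h import *
plan(0.46,0.27,0.25,85.5)
E
```

```text
t=2.00 pos [0.4267 0.3057 0.2487] jawyaw 85.0 q [ 0.57 -0.02  1.92  0.    1.24 -0.91] w 0.500 F [1.1 0.3 1.1]
 slide before turn [ 36.3  -1.3 -32.7] | turn y rad -0.009 | slide after turn [ 36.   -1.3 -33. ] tilt(tool) [-0.0007  0.      0.0008]
```

Request:
{"name": "jog_arm", "arguments": {
  "turn": [
    [0,-0.009,0],
    [0,0,0],
    [0,0,0]
  ],
  "slide": [
    [18,0,-17],
    [0,0,0],
    [0,0,0]
  ],
  "grip": [50,50,50]
}}

```text
time: 2.3
tool_pos: [0.4424, 0.2886, 0.2484]
tcp_rot: [-1.569, 0.064, -0.063]
wrist_force: [0.4, 0.0, -0.0]
width: 0.502
```

```bash
python3 - <<'E'
from h import *
plan(0.46,0.27,0.25,85.5)
p=eyes.read_camera("wrist"); cv2.imwrite("pics/w1.png",p["img"][:,:,::-1])
np.save("w1.npy",cloud(p)); import pickle; pickle.dump(p,open("w1.pkl","wb"))
E
```

```text
t=2.30 pos [0.4424 0.2886 0.2484] jawyaw 85.4 q [ 0.53 -0.01  1.92  0.    1.24 -0.96] w 0.502 F [ 0.4  0.  -0. ]
 slide before turn [ 19.   -1.7 -17.1] | turn y rad -0.002 | slide after turn [ 19.   -1.7 -17.1] tilt(tool) [-0.0005  0.     -0.0003]
```

View pics/w1.png

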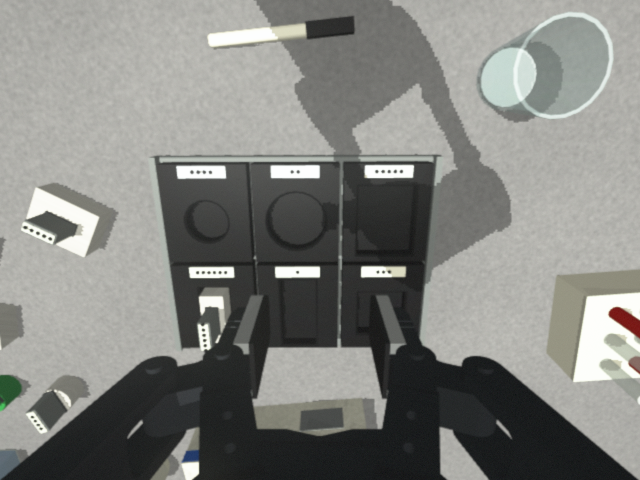

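```bash
cat >> h.py <<'E'
def onplane(p,u,v,z):
    K=p["intrinsics"]; r=np.stack([(np.asarray(u,float)-K[0,2])/K[0,0],(np.asarray(v,float)-K[1,2])/K[1,1],np.ones(np.shape(u))],-1)
    d=r@R.from_rotvec(p["rotation"]).as_matrix().T; c=np.array(p["position"])
    return c+d*((z-c[2])/d[...,2])[...,None]
def ortho(p,z,cx,cy,yaw,hx,hy,mm=0.5):
    """rectified view of plane z, axes at yaw deg; rows: x decreasing downward; cols: y decreasing to right"""
    nx=int(2*hx/mm); ny=int(2*hy/mm)
    a=(hx-np.arange(nx)*mm)/1000; b=(hy-np.arange(ny)*mm)/1000
    A,B=np.meshgrid(a,b,indexing='ij'); c,s=np.cos(np.radians(yaw)),np.sin(np.radians(yaw))
    X=np.stack([cx+A*c-B*s,cy+A*s+B*c,np.full(A.shape,z)],-1)
    u,v=proj(p,X)
    return cv2.remap(p["img"],u.astype(np.float32),v.astype(np.float32),cv2.INTER_LINEAR)
E
python3 - <<'E'
from h import *
import pickle
for f in ("w1.pkl","top"):
    p=pickle.load(open(f,"rb")) if f!="top" else eyes.read_camera("top")
    if f=="top": pickle.dump(p,open("top1.pkl","wb"))
    g=p["img"].min(2)
    W=cloud(p)
    m=(g>150)
    k=(m).astype(np.uint8)
    n,l,st,c=cv2.connectedComponentsWithStats(cv2.morphologyEx(k,cv2.MORPH_CLOSE,np.ones((3,3))))
    out=[]
    for i in range(1,n):
        X=onplane(p,c[i][0],c[i][1],0.030)
        rx=rect(np.stack([onplane(p,*np.where(l==i)[::-1],0.030)],0)[0][None],np.ones((1,st[i,4]),bool))
        sz=sorted(rx[1])
        if 30<sz[1]<60 and 6<sz[0]<18 and 0.35<X[0]<0.67 and .1<X[1]<.42: out.append((X*1000,rx[1],rx[2])); print(f,(X*1000).round(1),np.round(rx[1],1),round(rx[2],1),c[i].round())
    d=p["depth"]
E
```

```text
w1.pkl [402.9 182.   30. ] [45.  11.9] 85.3 [201. 172.]
w1.pkl [409.  267.8  30. ] [44.9 10.9] 85.3 [295. 171.]
w1.pkl [416.  353.7  30. ] [45.  10.9] 85.3 [389. 171.]
w1.pkl [502.4 174.3  30. ] [44.6 10.9] 85.3 [211. 272.]
w1.pkl [509.4 259.9  30. ] [44.2 10.9] 85.3 [297. 272.]
w1.pkl [515.5 344.7  30. ] [44. 12.] 86.9 [382. 271.]
top [511.8 261.   30. ] [42.6 10.3] 85.4 [235. 249.]
top [505.2 176.   30. ] [41.8 10.5] 85.4 [272. 253.]
top [418.7 357.7  30. ] [ 9.1 36.7] 1.1 [191. 289.]
top [412.1 268.9  30. ] [42.1 10.3] 85.5 [230. 293.]
top [405.4 182.2  30. ] [43.7 10.3] 85.5 [268. 296.]
```

```bash
python3 - <<'E'
from h import *
import pickle
p=pickle.load(open("w1.pkl","rb")); o=ortho(p,0.030,.512,.262,-4.5,130,150,0.5); cv2.imwrite("pics/o_w.png",np.clip(o[:,:,::-1].astype(float)*1.6,0,255).astype(np.uint8))
p=pickle.load(open("top1.pkl","rb")); o=ortho(p,0.030,.512,.262,-4.5,130,150,0.5); cv2.imwrite("pics/o_t.png",np.clip(o[:,:,::-1].astype(float)*1.6,0,255).astype(np.uint8))
E
```

```text
Traceback (most recent call last):
  File "h.py", line 46, in ortho
    u,v=proj(p,X)
        ~~~~^^^^^
  File "h.py", line 13, in proj
    c=R.from_rotvec(p["rotation"]).inv().apply(np.asarray(X)-p["position"]); K=p["intrinsics"]
  File "scipy/spatial/transform/_rotation.pyx", line 2580, in scipy.spatial.transform._rotation.Rotation.apply
ValueError: Expected input of shape (3,) or (P, 3), got (520, 600, 3).
```

```bash
sed -i 's/c=R.from_rotvec(p\["rotation"\]).inv().apply(np.asarray(X)-p\["position"\])/c=(np.asarray(X)-p["position"])@R.from_rotvec(p["rotation"]).as_matrix()/' h.py; python3 - <<'E'
from h import *
import pickle
for f,n in (("w1","w"),("top1","t")):
    p=pickle.load(open(f+".pkl","rb")); o=ortho(p,0.030,.512,.262,-4.5,130,150,0.5); cv2.imwrite(f"pics/o_{n}.png",np.clip(o[:,:,::-1].astype(float)*1.7,0,255).astype(np.uint8))
E
```

```text
(no output)
```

View pics/o_w.png

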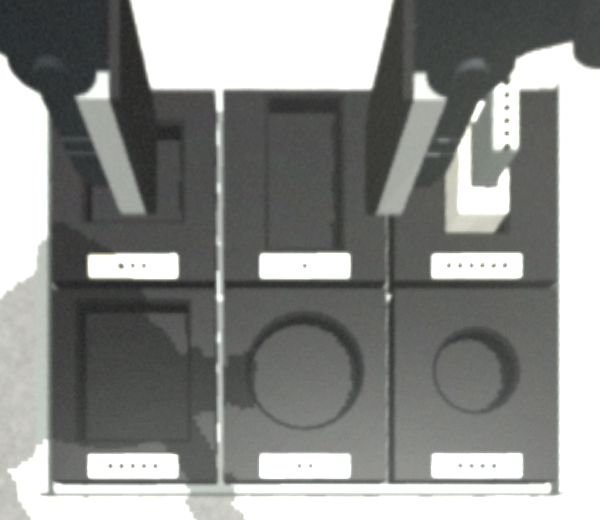

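View pics/o_t.png

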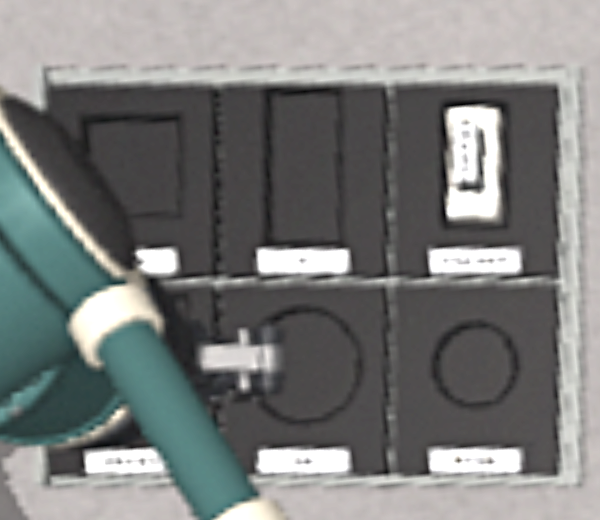

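```bash
python3 - <<'E'
from h import *
plan(0.5842,-0.297,0.25,5.4)
E
```

```text
t=2.40 pos [0.4417 0.2895 0.2482] jawyaw 85.5 q [ 0.53 -0.01  1.92  0.    1.24 -0.96] w 0.496 F [ 0.5 -0.6 -0.6]
 slide before turn [ 187.9   -2.  -573.6] | turn y rad 1.398 | slide after turn [597.3  -2.   86.7] tilt(tool) [-0.0003 -0.     -0.0005]
```

```bash
cat >> h.py <<'E'
def rows(n,x=None,y=None,z=None,yaw=None):
    s=bot.read_state(); T=R.from_rotvec(s["tcp_rot"]).as_matrix(); P=s["tool_pos"]
    cy=np.degrees(np.arctan2(T[1,2],T[0,2])); d=0 if yaw is None else (yaw-cy+90)%180-90
    ex=(np.array([P[0] if x is None else x,P[1] if y is None else y,P[2] if z is None else z])-P)*1000/n
    print("turn/row",round(-np.radians(d)/n,4)," (max .149)  |slide|",round(np.linalg.norm(ex),1))
    print([ [int(round(v)) for v in (R.from_euler('z',d*i/n,degrees=True).as_matrix()@T).T@ex] for i in range(n)])
E
python3 - <<'E'
from h import *
rows(13,0.5842,-0.297,0.25,5.4)
E
```

```text
turn/row 0.1076  (max .149)  |slide| 46.4
[[14, 0, -44], [19, 0, -42], [24, 0, -40], [28, 0, -37], [32, 0, -34], [35, 0, -30], [38, 0, -27], [41, 0, -22], [43, 0, -18], [45, 0, -13], [46, 0, -8], [46, 0, -3], [46, 0, 2]]
```

Request:
{"name": "jog_arm", "arguments": {
  "turn": [
    [0,0.108,0],
    [0,0.108,0],
    [0,0.108,0],
    [0,0.108,0],
    [0,0.108,0]
  ],
  "slide": [
    [14,0,-44],
    [19,0,-42],
    [24,0,-40],
    [28,0,-37],
    [32,0,-34]
  ],
  "grip": [50,50,50,50,50]
}}

```text
time: 2.9
tool_pos: [0.4974, 0.0635, 0.2485]
tcp_rot: [-1.515, 0.485, -0.486]
wrist_force: [0.5, -0.2, 0.0]
width: 0.503
```

Request:
{"name": "jog_arm", "arguments": {
  "turn": [
    [0,0.108,0],
    [0,0.108,0],
    [0,0.108,0],
    [0,0.108,0],
    [0,0.108,0]
  ],
  "slide": [
    [35,0,-30],
    [38,0,-27],
    [41,0,-22],
    [43,0,-18],
    [45,0,-13]
  ],
  "grip": [50,50,50,50,50]
}}

```text
time: 3.4
tool_pos: [0.5527, -0.1628, 0.2484]
tcp_rot: [-1.375, 0.902, -0.902]
wrist_force: [0.9, -0.8, 0.3]
width: 0.503
```

Request:
{"name": "jog_arm", "arguments": {
  "turn": [
    [0,0.108,0],
    [0,0.108,0],
    [0,0.108,0],
    [0,0,0]
  ],
  "slide": [
    [46,0,-8],
    [46,0,-3],
    [46,0,2],
    [0,0,0]
  ],
  "grip": [50,50,50,50]
}}

```text
time: 3.8
tool_pos: [0.5863, -0.3012, 0.2476]
tcp_rot: [-1.249, 1.146, -1.149]
wrist_force: [0.0, 0.8, 0.4]
width: 0.503
```

```bash
python3 - <<'E'
from h import *
plan(0.5842,-0.297,0.20,5.4)
p=eyes.read_camera("wrist"); cv2.imwrite("pics/w2.png",p["img"][:,:,::-1])
W=cloud(p)
m=(W[...,2]>.118)&(W[...,2]<.135)&(abs(W[...,0]-.584)<.06)&(abs(W[...,1]+.297)<.06)
if m.sum(): print(rect(W,m),m.sum())
m=(W[...,2]>.089)&(W[...,2]<.103)&(abs(W[...,0]-.584)<.06)&(abs(W[...,1]+.297)<.06)
if m.sum(): print(rect(W,m),m.sum())
E
```

```text
t=3.80 pos [ 0.5863 -0.3012  0.2476] jawyaw 4.8 q [-0.51  0.23  1.64 -0.    1.26 -0.6 ] w 0.503 F [0.  0.8 0.4]
 slide before turn [-4.5 47.6 -1.8] | turn y rad -0.010 | slide after turn [-4.5 47.6 -1.7] tilt(tool) [-0.0002 -0.      0.0021]
((581.945068359375, -298.9379577636719), (11.876805305480957, 29.965620040893555), 4.923069953918457) 744
((582.0247802734375, -298.81854248046875), (34.015384674072266, 60.00443649291992), 5.239041805267334) 2488
```

View pics/w2.png

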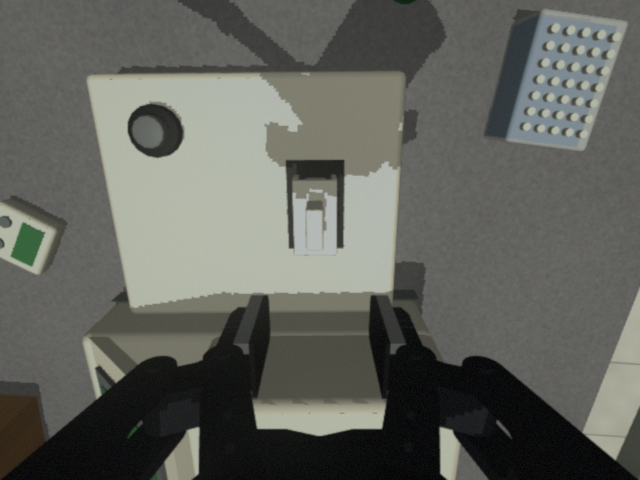

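```bash
python3 - <<'E'
from h import *
plan(0.582,-0.2989,0.117,5.1)
E
```

```text
t=3.85 pos [ 0.5858 -0.2985  0.2475] jawyaw 5.0 q [-0.51  0.23  1.64  0.    1.27 -0.6 ] w 0.503 F [-0.1  1.  -0.9]
 slide before turn [ 1.000e-01  1.305e+02 -3.700e+00] | turn y rad -0.002 | slide after turn [ 1.000e-01  1.305e+02 -3.700e+00] tilt(tool) [ 0.0006  0.     -0.0005]
```

Request:
{"name": "jog_arm", "arguments": {
  "turn": [
    [0,0,0],
    [0,0,0],
    [0,0,0],
    [0,0,0],
    [0,0,0]
  ],
  "slide": [
    [0,20,-4],
    [0,40,0],
    [0,30,0],
    [0,0,0],
    [0,0,0]
  ],
  "grip": [50,50,50,50,50]
}}

```text
time: 4.35
tool_pos: [0.581, -0.2959, 0.1582]
tcp_rot: [-1.251, 1.144, -1.141]
wrist_force: [0.7, -0.2, 1.2]
width: 0.498
```

```bash
python3 - <<'E'
from h import *
plan(0.582,-0.2989,0.117,5.1)
p=eyes.read_camera("wrist"); cv2.imwrite("pics/w3.png",p["img"][:,:,::-1])
E
```

```text
t=4.35 pos [ 0.581  -0.2959  0.1582] jawyaw 5.2 q [-0.51  0.29  1.74  0.    1.11 -0.6 ] w 0.498 F [ 0.7 -0.2  1.2]
 slide before turn [ 3.2 41.2  0.7] | turn y rad 0.002 | slide after turn [ 3.2 41.2  0.7] tilt(tool) [ 0.0012 -0.     -0.0012]
```

View pics/w3.png

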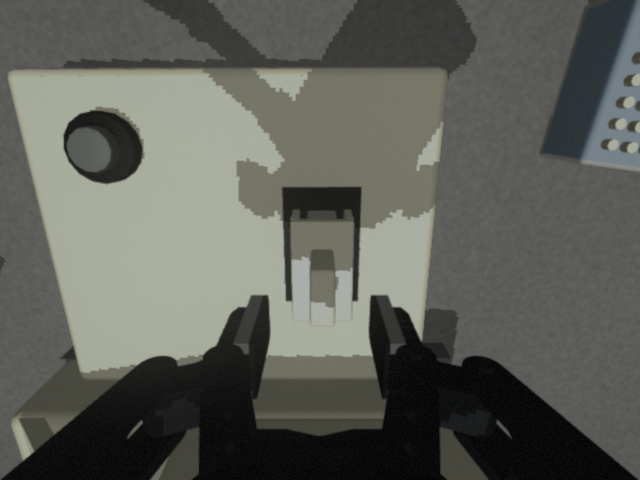

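Request:
{"name": "jog_arm", "arguments": {
  "turn": [
    [0,0,0],
    [0,0,0],
    [0,0,0],
    [0,0,0],
    [0,0,0]
  ],
  "slide": [
    [2,20,0],
    [0,21,0],
    [0,0,0],
    [0,0,0],
    [0,0,0]
  ],
  "grip": [50,50,50,10,0]
}}

```text
time: 4.9
tool_pos: [0.5827, -0.3005, 0.12]
tcp_rot: [-1.249, 1.14, -1.147]
wrist_force: [-0.7, 0.4, 0.1]
width: 0.169
```

```bash
python3 - <<'E'
from h import *
for i in range(3):
    plan(0.582,-0.2989,0.117,5.1); eyes.read_camera("side")
E
```

```text
t=4.90 pos [ 0.5827 -0.3005  0.12  ] jawyaw 5.1 q [-0.51  0.33  1.77  0.    1.04 -0.6 ] w 0.169 F [-0.7  0.4  0.1]
 slide before turn [-1.7  3.  -0.6] | turn y rad -0.001 | slide after turn [-1.7  3.  -0.6] tilt(tool) [-0.0033  0.      0.0022]
t=4.95 pos [ 0.5828 -0.3006  0.1201] jawyaw 5.1 q [-0.51  0.33  1.77  0.    1.04 -0.6 ] w 0.130 F [ 0.1  0.1 -1. ]
 slide before turn [-1.8  3.1 -0.7] | turn y rad -0.001 | slide after turn [-1.8  3.1 -0.7] tilt(tool) [-0.0037 -0.      0.0025]
t=5.00 pos [ 0.5828 -0.3006  0.12  ] jawyaw 5.0 q [-0.51  0.33  1.77  0.    1.04 -0.6 ] w 0.133 F [ 0.2 -1.   5.1]
 slide before turn [-1.8  3.  -0.7] | turn y rad -0.001 | slide after turn [-1.8  3.  -0.7] tilt(tool) [-0.0038 -0.      0.0024]
```

Request:
{"name": "jog_arm", "arguments": {
  "turn": [
    [0,0,0],
    [0,0,0],
    [0,0,0],
    [0,0,0],
    [0,0,0]
  ],
  "slide": [
    [0,0,0],
    [0,0,0],
    [0,-15,0],
    [0,-20,0],
    [0,0,0]
  ],
  "grip": [0,0,0,0,0]
}}

```text
time: 5.55
tool_pos: [0.5831, -0.3011, 0.1563]
tcp_rot: [-1.248, 1.139, -1.149]
wrist_force: [0.4, 0.0, 0.3]
width: 0.132
```

```bash
python3 - <<'E'
from h import *
plan(0.582,-0.2989,0.117,5.1)
p=eyes.read_camera("side"); crop(p,250,80,410,220,5,"pics/s4.png")
E
```

```text
t=5.55 pos [ 0.5831 -0.3011  0.1563] jawyaw 5.0 q [-0.51  0.29  1.74 -0.    1.1  -0.6 ] w 0.132 F [0.4 0.  0.3]
 slide before turn [-2.4 39.3 -1.1] | turn y rad -0.001 | slide after turn [-2.4 39.3 -1.1] tilt(tool) [-0.005  -0.      0.0036]
```

View pics/s4.png

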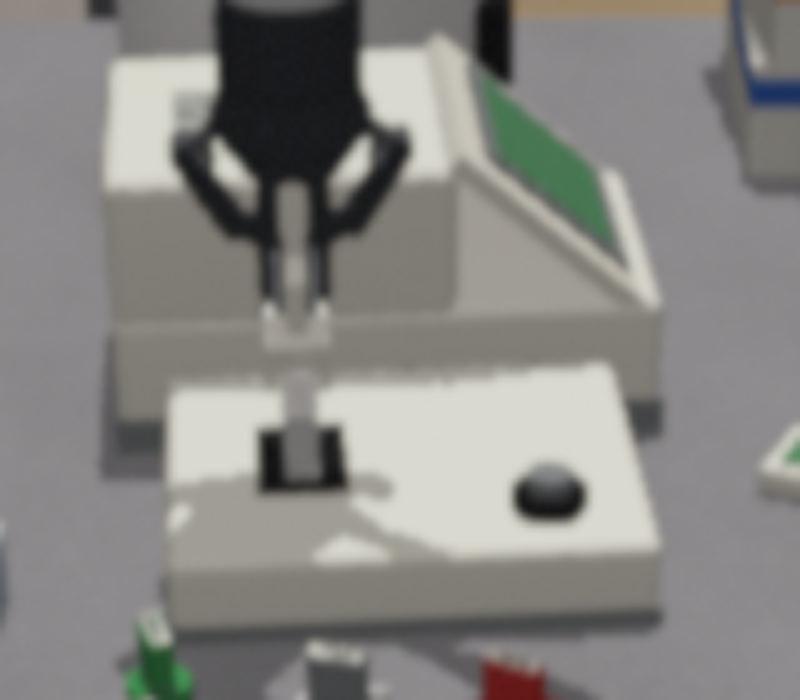

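Request:
{"name": "jog_arm", "arguments": {
  "turn": [
    [0,0,0],
    [0,0,0],
    [0,0,0],
    [0,0,0],
    [0,0,0]
  ],
  "slide": [
    [0,-10,-20],
    [0,0,-35],
    [0,0,-35],
    [0,20,0],
    [0,0,0]
  ],
  "grip": [0,0,0,0,0]
}}

```text
time: 6.1
tool_pos: [0.4884, -0.3064, 0.1391]
tcp_rot: [-1.25, 1.15, -1.14]
wrist_force: [-1.0, 0.9, -1.3]
width: 0.127
```

Request:
{"name": "jog_arm", "arguments": {
  "turn": [
    [0,0,0],
    [0,0,0],
    [0,0,0],
    [0,0,0],
    [0,0,0]
  ],
  "slide": [
    [0,20,0],
    [0,15,0],
    [0,6,0],
    [0,0,0],
    [0,0,0]
  ],
  "grip": [0,0,0,0,0]
}}

```text
time: 6.6
tool_pos: [0.4918, -0.3077, 0.1011]
tcp_rot: [-1.25, 1.144, -1.144]
wrist_force: [-0.5, 0.2, -0.7]
width: 0.134
```

Request:
{"name": "jog_arm", "arguments": {
  "turn": [
    [0,0,0],
    [0,0,0],
    [0,0,0],
    [0,0,0]
  ],
  "slide": [
    [0,1,0],
    [0,0,0],
    [0,0,0],
    [0,0,0]
  ],
  "grip": [0,0,40,40]
}}

```text
time: 7.0
tool_pos: [0.4917, -0.3079, 0.1005]
tcp_rot: [-1.249, 1.144, -1.145]
wrist_force: [-0.1, -0.3, 0.3]
width: 0.398
```

```bash
python3 - <<'E'
from h import *
plan(0.4925,-0.307,0.25,5.1)
E
```

```text
t=7.00 pos [ 0.4917 -0.3079  0.1005] jawyaw 5.0 q [-0.6   0.22  1.95  0.    0.97 -0.69] w 0.398 F [-0.1 -0.3  0.3]
 slide before turn [  -0.8 -149.5    1. ] | turn y rad -0.001 | slide after turn [  -0.8 -149.5    1. ] tilt(tool) [-0.0004  0.      0.0003]
```

Request:
{"name": "jog_arm", "arguments": {
  "turn": [
    [0,0,0],
    [0,0,0],
    [0,0,0],
    [0,0,0],
    [0,0,0]
  ],
  "slide": [
    [0,-30,0],
    [0,-45,0],
    [0,-45,0],
    [0,-10,0],
    [0,0,0]
  ],
  "grip": [50,50,50,50,50]
}}

```text
time: 7.5
tool_pos: [0.4931, -0.3089, 0.2338]
tcp_rot: [-1.249, 1.138, -1.15]
wrist_force: [0.2, -0.6, 0.2]
width: 0.499
```

```bash
python3 - <<'E'
from h import *
p=eyes.read_camera("top"); W=cloud(p);z=W[...,2]
cv2.imwrite("pics/t5.png",p["img"][:,:,::-1])
rows(9,0.4417,0.0354,0.22,-33)
E
```

```text
turn/row 0.0738  (max .149)  |slide| 38.6
[[-39, 1, -2], [-38, 1, -5], [-38, 1, -8], [-37, 1, -11], [-36, 1, -13], [-35, 1, -16], [-34, 1, -18], [-32, 1, -21], [-31, 1, -23]]
```

View pics/t5.png

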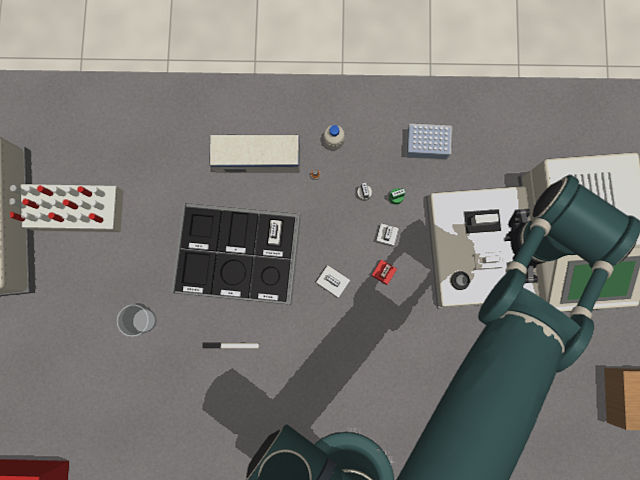

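Request:
{"name": "jog_arm", "arguments": {
  "turn": [
    [0,0.074,0],
    [0,0.074,0],
    [0,0.074,0],
    [0,0.074,0],
    [0,0.074,0]
  ],
  "slide": [
    [-39,1,-2],
    [-38,1,-5],
    [-38,1,-8],
    [-37,1,-11],
    [-36,1,-13]
  ],
  "grip": [50,50,50,50,50]
}}

```text
time: 8.05
tool_pos: [0.4613, -0.1149, 0.2221]
tcp_rot: [-1.063, 1.421, -1.413]
wrist_force: [-0.6, -1.4, 1.0]
width: 0.5
```

Request:
{"name": "jog_arm", "arguments": {
  "turn": [
    [0,0.074,0],
    [0,0.074,0],
    [0,0.074,0],
    [0,0.074,0],
    [0,0,0]
  ],
  "slide": [
    [-35,1,-16],
    [-34,1,-18],
    [-32,1,-21],
    [-31,1,-23],
    [0,0,0]
  ],
  "grip": [50,50,50,50,50]
}}

```text
time: 8.55
tool_pos: [0.4393, 0.0391, 0.2182]
tcp_rot: [-0.885, 1.623, -1.616]
wrist_force: [-0.1, -0.2, 0.1]
width: 0.503
```

```bash
cat >> h.py <<'E'
def tab(W,x,y,zb,r=.045):
    """tab rect and body rect near x,y; zb underside height"""
    z=W[...,2]; n=(abs(W[...,0]-x)<r)&(abs(W[...,1]-y)<r)
    for l,a,b in (("tab",.047,.062),("body",.020,.031)):
        m=n&(z>zb+a)&(z<zb+b)
        if m.sum()>20: 
            q=rect(W,m); print(l,m.sum(),np.round(q[0],1),np.round(q[1],1),round(q[2],1),np.nanmedian(z[m]).round(4))
E
python3 - <<'E'
from h import *
p=eyes.read_camera("wrist"); cv2.imwrite("pics/w6.png",p["img"][:,:,::-1])
tab(cloud(p),.442,.0354,0)
plan(0.4417,0.0354,0.15,-33)
E
```

```text
tab 550 [442.2  35.3] [29.7 11.3] 57.1 0.0555
body 3145 [441.9  35.3] [61.6 48.1] 57.0 0.0251
t=8.60 pos [0.4399 0.0372 0.2185] jawyaw -32.9 q [ 0.03 -0.17  2.11  0.    1.2   0.6 ] w 0.498 F [ 0.5 -1.3  0.1]
 slide before turn [ 0.4 68.5  2.8] | turn y rad 0.003 | slide after turn [ 0.4 68.5  2.8] tilt(tool) [0.0041 0.     0.0028]
```

View pics/w6.png

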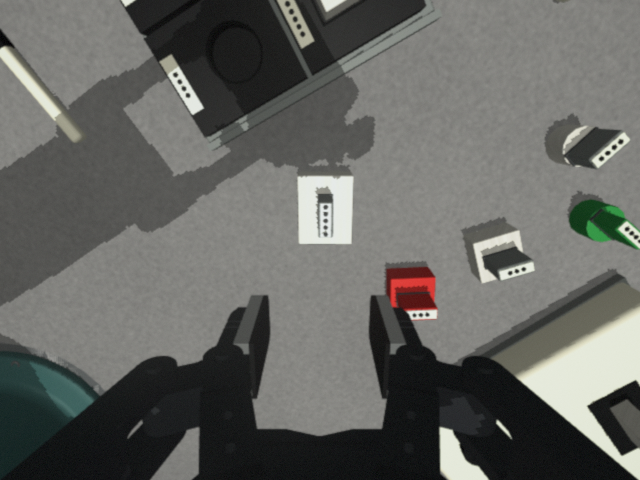

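Request:
{"name": "jog_arm", "arguments": {
  "turn": [
    [0,0,0],
    [0,0,0],
    [0,0,0],
    [0,0,0],
    [0,0,0]
  ],
  "slide": [
    [0,35,3],
    [0,45,0],
    [0,40,0],
    [0,10,0],
    [0,0,0]
  ],
  "grip": [50,50,50,50,50]
}}

```text
time: 9.1
tool_pos: [0.442, 0.033, 0.0887]
tcp_rot: [-0.884, 1.626, -1.62]
wrist_force: [0.3, -0.9, -0.2]
width: 0.499
```

```bash
python3 - <<'E'
from h import *
plan(0.442,0.0353,0.047,-33)
eyes.read_camera("wrist")
plan(0.442,0.0353,0.047,-33)
E
```

```text
t=9.10 pos [0.442  0.033  0.0887] jawyaw -33.2 q [ 0.02 -0.01  2.23 -0.    0.93  0.6 ] w 0.499 F [ 0.3 -0.9 -0.2]
 slide before turn [-2.1 41.7 -1.1] | turn y rad -0.003 | slide after turn [-2.1 41.7 -1.1] tilt(tool) [0.0054 0.     0.004 ]
t=9.15 pos [0.4441 0.0332 0.0908] jawyaw -33.2 q [ 0.02 -0.01  2.23 -0.    0.93  0.6 ] w 0.499 F [ 0.4  0.3 -0.2]
 slide before turn [-0.7 43.8 -2.8] | turn y rad -0.003 | slide after turn [-0.7 43.8 -2.8] tilt(tool) [0.0018 0.     0.0014]
```

Request:
{"name": "jog_arm", "arguments": {
  "turn": [
    [0,0,0],
    [0,0,0],
    [0,0,0],
    [0,0,0],
    [0,0,0]
  ],
  "slide": [
    [-1,25,-2],
    [0,15,0],
    [0,0,0],
    [0,0,0],
    [0,0,0]
  ],
  "grip": [50,50,50,50,50]
}}

```text
time: 9.65
tool_pos: [0.4454, 0.0357, 0.0533]
tcp_rot: [-0.874, 1.618, -1.622]
wrist_force: [-0.2, -0.1, -0.4]
width: 0.497
```

```bash
python3 - <<'E'
from h import *
plan(0.442,0.0353,0.047,-33)
eyes.read_camera("wrist")
plan(0.442,0.0353,0.047,-33)
E
```

```text
t=9.65 pos [0.4454 0.0357 0.0533] jawyaw -33.1 q [ 0.02  0.05  2.25 -0.    0.84  0.6 ] w 0.497 F [-0.2 -0.1 -0.4]
 slide before turn [ 2.2  6.3 -2.6] | turn y rad -0.002 | slide after turn [ 2.2  6.3 -2.6] tilt(tool) [-0.0032 -0.     -0.0021]
t=9.70 pos [0.4452 0.0358 0.0531] jawyaw -33.1 q [ 0.02  0.05  2.25 -0.    0.84  0.6 ] w 0.495 F [-0.4  0.8  1. ]
 slide before turn [ 2.2  6.1 -2.4] | turn y rad -0.002 | slide after turn [ 2.1  6.1 -2.4] tilt(tool) [-0.003  0.    -0.002]
```

Request:
{"name": "jog_arm", "arguments": {
  "turn": [
    [0,0,0],
    [0,0,0],
    [0,0,0],
    [0,0,0],
    [0,0,0]
  ],
  "slide": [
    [2,3,-2],
    [0,3,0],
    [0,0,0],
    [0,0,0],
    [0,0,0]
  ],
  "grip": [50,50,50,10,0]
}}

```text
time: 10.2
tool_pos: [0.4406, 0.0353, 0.0452]
tcp_rot: [-0.878, 1.621, -1.621]
wrist_force: [0.4, 0.2, -0.2]
width: 0.17
```

Request:
{"name": "jog_arm", "arguments": {
  "turn": [
    [0,0,0],
    [0,0,0],
    [0,0,0]
  ],
  "slide": [
    [0,0,0],
    [0,0,0],
    [0,0,0]
  ],
  "grip": [0,0,0]
}}

```text
time: 10.5
tool_pos: [0.4407, 0.0353, 0.0452]
tcp_rot: [-0.878, 1.621, -1.621]
wrist_force: [0.7, -0.4, -1.1]
width: 0.132
```

```bash
python3 - <<'E'
from h import *
plan(0.442,0.0353,0.047,-33)
E
```

```text
t=10.50 pos [0.4407 0.0353 0.0452] jawyaw -33.1 q [ 0.02  0.06  2.27 -0.    0.82  0.6 ] w 0.132 F [ 0.7 -0.4 -1.1]
 slide before turn [-0.7 -1.8  1.1] | turn y rad -0.002 | slide after turn [-0.7 -1.8  1.1] tilt(tool) [-0.0001  0.     -0.    ]
```

Request:
{"name": "jog_arm", "arguments": {
  "turn": [
    [0,0,0],
    [0,0,0],
    [0,0,0],
    [0,0,0],
    [0,0,0]
  ],
  "slide": [
    [0,-20,0],
    [0,-45,0],
    [0,-45,0],
    [0,-45,0],
    [0,-35,0]
  ],
  "grip": [0,0,0,0,0]
}}

```text
time: 11.0
tool_pos: [0.4409, 0.0353, 0.238]
tcp_rot: [-0.876, 1.619, -1.621]
wrist_force: [0.5, -0.1, -0.8]
width: 0.13
```

```bash
python3 - <<'E'
from h import *
rows(10,0.582,-0.2989,0.245,5.2)
E
```

```text
turn/row -0.0669  (max .149)  |slide| 36.3
[[20, -1, 30], [22, -1, 29], [24, -1, 27], [26, -1, 25], [28, -1, 24], [29, -1, 22], [30, -1, 20], [32, -1, 18], [33, -1, 16], [34, -1, 13]]
```

Request:
{"name": "jog_arm", "arguments": {
  "turn": [
    [0,-0.067,0],
    [0,-0.067,0],
    [0,-0.067,0],
    [0,-0.067,0],
    [0,-0.067,0]
  ],
  "slide": [
    [20,-1,30],
    [22,-1,29],
    [24,-1,27],
    [26,-1,25],
    [28,-1,24]
  ],
  "grip": [0,0,0,0,0]
}}

```text
time: 11.5
tool_pos: [0.5113, -0.1331, 0.2398]
tcp_rot: [-1.086, 1.385, -1.383]
wrist_force: [0.2, -0.6, -1.4]
width: 0.135
```

Request:
{"name": "jog_arm", "arguments": {
  "turn": [
    [0,-0.067,0],
    [0,-0.067,0],
    [0,-0.067,0],
    [0,-0.067,0],
    [0,-0.067,0]
  ],
  "slide": [
    [29,-1,22],
    [30,-1,20],
    [32,-1,18],
    [33,-1,16],
    [34,-1,13]
  ],
  "grip": [0,0,0,0,0]
}}

```text
time: 12.0
tool_pos: [0.5831, -0.3006, 0.2444]
tcp_rot: [-1.253, 1.141, -1.138]
wrist_force: [0.2, 0.2, -1.2]
width: 0.132
```

Request:
{"name": "jog_arm", "arguments": {
  "turn": [
    [0,0,0],
    [0,0,0],
    [0,0,0]
  ],
  "slide": [
    [0,0,0],
    [0,0,0],
    [0,0,0]
  ],
  "grip": [0,0,0]
}}

```text
time: 12.3
tool_pos: [0.5825, -0.2985, 0.2445]
tcp_rot: [-1.251, 1.143, -1.14]
wrist_force: [-0.6, 0.1, -1.9]
width: 0.13
```

```bash
python3 - <<'E'
from h import *
plan(0.582,-0.2989,0.245,5.2)
p=eyes.read_camera("wrist"); cv2.imwrite("pics/w7.png",p["img"][:,:,::-1])
W=cloud(p); z=W[...,2]
m=(abs(z-.09)<.006)&(abs(W[...,0]-.582)<.05)&(abs(W[...,1]+.299)<.06)
print(m.sum(),rect(W,m) if m.sum() else 0)
n=(abs(W[...,0]-.582)<.06)&(abs(W[...,1]+.299)<.06)
print(np.histogram(z[n],bins=np.arange(.04,.3,.01)))
E
```

```text
t=12.30 pos [ 0.5825 -0.2985  0.2445] jawyaw 5.3 q [-0.51  0.23  1.65  0.    1.26 -0.6 ] w 0.130 F [-0.6  0.1 -1.9]
 slide before turn [ 0.3 -0.5 -0.5] | turn y rad 0.001 | slide after turn [ 0.3 -0.5 -0.5] tilt(tool) [ 0.0015 -0.     -0.0015]
716 ((580.8076171875, -286.5859680175781), (17.232759475708008, 24.03586196899414), 5.627927780151367)
(array([ 8675,  2829,    43,    60,   680,    61,     0,     0,     0,
           0,     0,     0,     0,     0,     0,    18,   645,   748,
        6965,   913,  1274,  3519,  1639,  4793, 10406]), array([0.04, 0.05, 0.06, 0.07, 0.08, 0.09, 0.1 , 0.11, 0.12, 0.13, 0.14,
       0.15, 0.16, 0.17, 0.18, 0.19, 0.2 , 0.21, 0.22, 0.23, 0.24, 0.25,
       0.26, 0.27, 0.28, 0.29]))
```

View pics/w7.png

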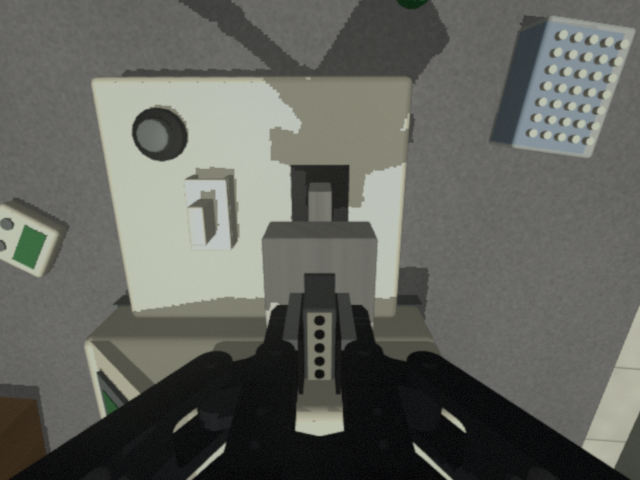

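Request:
{"name": "jog_arm", "arguments": {
  "turn": [
    [0,0,0],
    [0,0,0],
    [0,0,0],
    [0,0,0],
    [0,0,0]
  ],
  "slide": [
    [1,25,0],
    [0,35,0],
    [0,25,0],
    [0,10,0],
    [0,0,0]
  ],
  "grip": [0,0,0,0,0]
}}

```text
time: 12.85
tool_pos: [0.5819, -0.2988, 0.1484]
tcp_rot: [-1.253, 1.144, -1.137]
wrist_force: [-0.5, 0.4, -1.1]
width: 0.134
```

Request:
{"name": "jog_arm", "arguments": {
  "turn": [
    [0,0,0],
    [0,0,0]
  ],
  "slide": [
    [0,0,0],
    [0,0,0]
  ],
  "grip": [0,0]
}}

```text
time: 13.05
tool_pos: [0.5846, -0.3009, 0.1527]
tcp_rot: [-1.251, 1.138, -1.144]
wrist_force: [0.6, 0.1, -1.2]
width: 0.127
```

```bash
python3 - <<'E'
from h import *
plan(0.582,-0.2998,0.1352,5.2)
p=eyes.read_camera("side"); crop(p,250,80,410,220,5,"pics/s8.png")
E
```

```text
t=13.05 pos [ 0.5846 -0.3009  0.1527] jawyaw 5.3 q [-0.51  0.3   1.74 -0.    1.1  -0.61] w 0.127 F [ 0.6  0.1 -1.2]
 slide before turn [-1.4 17.5 -2.5] | turn y rad 0.002 | slide after turn [-1.4 17.5 -2.5] tilt(tool) [-0.0032 -0.      0.0022]
```

View pics/s8.png

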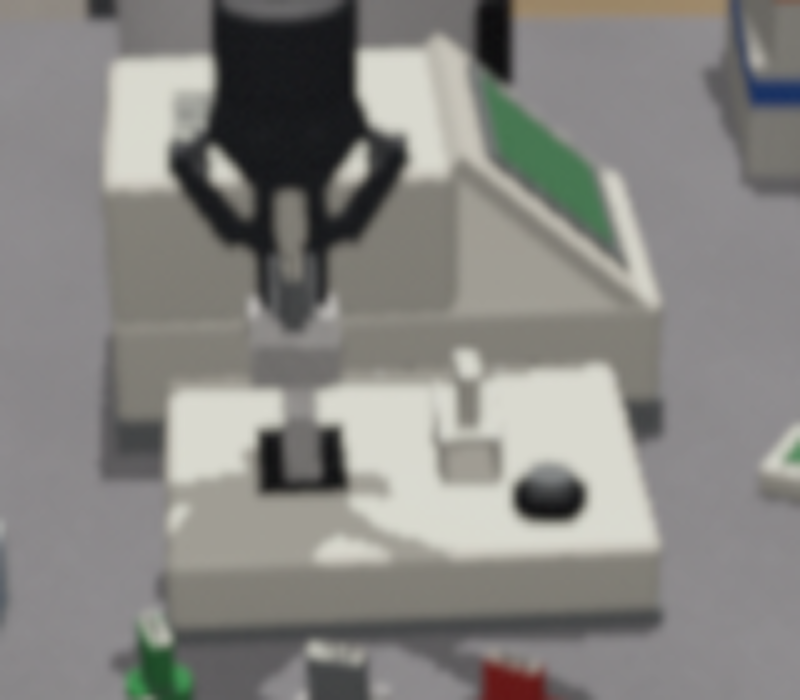

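Request:
{"name": "jog_arm", "arguments": {
  "turn": [
    [0,0,0],
    [0,0,0],
    [0,0,0],
    [0,0,0],
    [0,0,0]
  ],
  "slide": [
    [-1,6,-2],
    [0,4,0],
    [0,2,0],
    [0,0,0],
    [0,0,0]
  ],
  "grip": [0,0,0,0,0]
}}

```text
time: 13.6
tool_pos: [0.581, -0.2996, 0.138]
tcp_rot: [-1.251, 1.142, -1.141]
wrist_force: [0.1, -0.6, -1.4]
width: 0.134
```

Request:
{"name": "jog_arm", "arguments": {
  "turn": [
    [0,0,0],
    [0,0,0]
  ],
  "slide": [
    [0,1,0],
    [0,0,0]
  ],
  "grip": [0,0]
}}

```text
time: 13.8
tool_pos: [0.5812, -0.2997, 0.1373]
tcp_rot: [-1.251, 1.141, -1.141]
wrist_force: [-0.2, -0.0, -2.2]
width: 0.135
```

Request:
{"name": "jog_arm", "arguments": {
  "turn": [
    [0,0,0],
    [0,0,0]
  ],
  "slide": [
    [0,1,0],
    [0,0,0]
  ],
  "grip": [0,0]
}}

```text
time: 14.0
tool_pos: [0.5811, -0.2996, 0.1362]
tcp_rot: [-1.251, 1.141, -1.141]
wrist_force: [-0.3, -0.4, -2.2]
width: 0.133
```

Request:
{"name": "jog_arm", "arguments": {
  "turn": [
    [0,0,0],
    [0,0,0]
  ],
  "slide": [
    [0,1,0],
    [0,0,0]
  ],
  "grip": [0,0]
}}

```text
time: 14.2
tool_pos: [0.5812, -0.2997, 0.1353]
tcp_rot: [-1.251, 1.141, -1.141]
wrist_force: [0.7, 0.5, -2.0]
width: 0.131
```

Request:
{"name": "jog_arm", "arguments": {
  "turn": [
    [0,0,0],
    [0,0,0]
  ],
  "slide": [
    [0,1,0],
    [0,0,0]
  ],
  "grip": [0,0]
}}

```text
time: 14.4
tool_pos: [0.5813, -0.2997, 0.1352]
tcp_rot: [-1.251, 1.141, -1.141]
wrist_force: [-1.6, 1.6, 4.8]
width: 0.133
```

Request:
{"name": "jog_arm", "arguments": {
  "turn": [
    [0,0,0],
    [0,0,0],
    [0,0,0],
    [0,0,0],
    [0,0,0]
  ],
  "slide": [
    [0,0,0],
    [0,0,0],
    [0,0,0],
    [0,0,0],
    [0,0,0]
  ],
  "grip": [20,30,45,45,45]
}}

```text
time: 14.9
tool_pos: [0.5811, -0.2996, 0.1341]
tcp_rot: [-1.251, 1.141, -1.141]
wrist_force: [0.4, -0.5, -0.3]
width: 0.45
```

```bash
python3 - <<'E'
from h import *
plan(0.582,-0.2998,0.1352,5.2)
p=eyes.read_camera("side"); crop(p,250,80,410,220,5,"pics/s9.png")
E
```

```text
t=14.90 pos [ 0.5811 -0.2996  0.1341] jawyaw 5.3 q [-0.51  0.31  1.76  0.    1.07 -0.61] w 0.450 F [ 0.4 -0.5 -0.3]
 slide before turn [ 0.3 -1.1  0.9] | turn y rad 0.001 | slide after turn [ 0.3 -1.1  0.9] tilt(tool) [ 0.0001  0.     -0.0001]
```

View pics/s9.png

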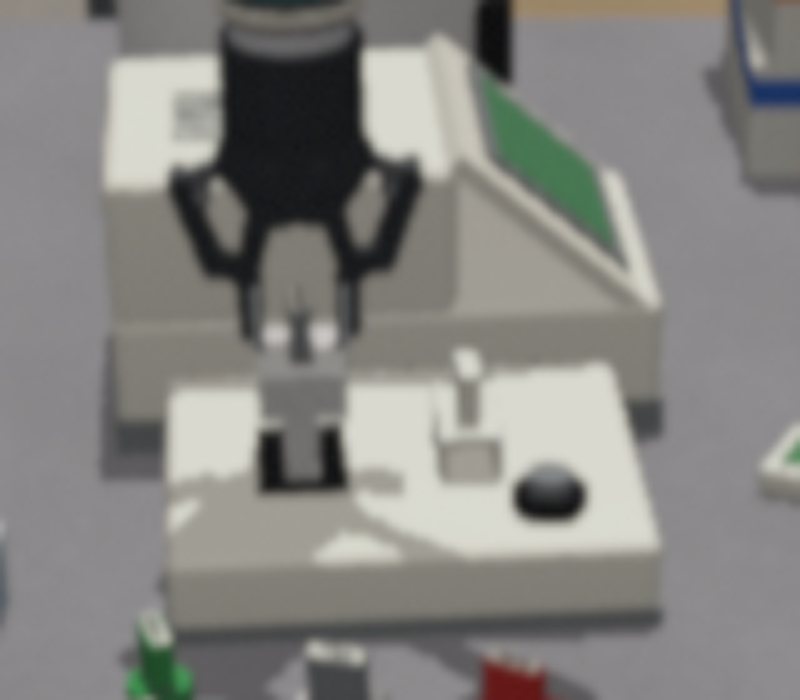

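Standing. Retreat straight up and verify.

Request:
{"name": "jog_arm", "arguments": {
  "turn": [
    [0,0,0],
    [0,0,0],
    [0,0,0],
    [0,0,0],
    [0,0,0]
  ],
  "slide": [
    [0,-15,0],
    [0,-35,0],
    [0,-40,0],
    [0,0,0],
    [0,0,0]
  ],
  "grip": [45,45,45,45,45]
}}

```text
time: 15.45
tool_pos: [0.5823, -0.3003, 0.2275]
tcp_rot: [-1.25, 1.137, -1.145]
wrist_force: [-0.2, -0.6, -0.5]
width: 0.453
```

```bash
python3 - <<'E'
from h import *
p=eyes.read_camera("wrist"); W=cloud(p); tab(W,.582,-.299,.09)
cv2.imwrite("pics/w9.png",p["img"][:,:,::-1])
z=W[...,2]
# button: grey top
n=(abs(W[...,0]-.446)<.03)&(abs(W[...,1]+.246)<.03)&(z>.056)
print(np.histogram(z[n],bins=np.arange(.056,.09,.002)))
zt=np.percentile(z[n],95); m=n&(z>zt-.004); print(zt,rect(W,m))
m=n&(z>.06); print(rect(W,m))
print(len(W))
tab(W,.4917,-.3062,.05)
plan(.446,-.246,.2,5.2)
E
```

```text
tab 991 [ 580.6 -298.6] [11.5 29.9] 5.1 0.1455
body 5213 [ 580.7 -298.9] [48.1 62.3] 5.2 0.1151
(array([  50,  187, 1090,  133,   30,   57,  149,  774,   62,    0,    0,
          0,    0,    0,    0,    0]), array([0.056, 0.058, 0.06 , 0.062, 0.064, 0.066, 0.068, 0.07 , 0.072,
       0.074, 0.076, 0.078, 0.08 , 0.082, 0.084, 0.086, 0.088]))
0.0717321863026421 ((447.2416687011719, -246.8667755126953), (24.873096466064453, 24.729537963867188), 70.7865982055664)
((446.8382873535156, -246.93795776367188), (40.74894332885742, 40.46625518798828), 14.583407402038574)
480
tab 867 [ 491.2 -306.1] [12.6 30.1] 4.8 0.1048
body 2223 [ 490.9 -306. ] [34.8 59.9] 5.3 0.0751
t=15.50 pos [ 0.5813 -0.2997  0.2253] jawyaw 5.3 q [-0.51  0.24  1.68 -0.    1.22 -0.61] w 0.448 F [-0.4  0.3 -0.4]
 slide before turn [ -65.9   25.1 -129.8] | turn y rad 0.001 | slide after turn [ -65.8   25.1 -129.9] tilt(tool) [-0.0011 -0.      0.0008]
```

View pics/w9.png

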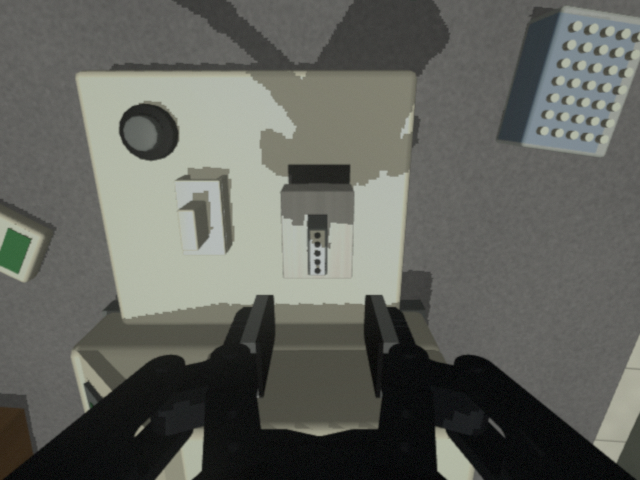

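Request:
{"name": "jog_arm", "arguments": {
  "turn": [
    [0,0,0],
    [0,0,0],
    [0,0,0],
    [0,0,0],
    [0,0,0]
  ],
  "slide": [
    [-20,0,-41],
    [-20,0,-41],
    [-20,10,-41],
    [-5,45,-6],
    [0,25,0]
  ],
  "grip": [0,0,0,0,0]
}}

```text
time: 16.0
tool_pos: [0.4427, -0.2445, 0.1408]
tcp_rot: [-1.252, 1.146, -1.137]
wrist_force: [-0.3, -0.9, -0.1]
width: 0.0
```

Request:
{"name": "jog_arm", "arguments": {
  "turn": [
    [0,0,0],
    [0,0,0],
    [0,0,0]
  ],
  "slide": [
    [0,20,0],
    [0,20,0],
    [0,0,0]
  ],
  "grip": [0,0,0]
}}

```text
time: 16.3
tool_pos: [0.4429, -0.2445, 0.0998]
tcp_rot: [-1.253, 1.15, -1.133]
wrist_force: [-0.6, 0.3, -0.3]
width: -0.004
```

```bash
python3 - <<'E'
from h import *
eyes.read_camera("wrist")
plan(.447,-.247,.0885,5.2)
p=eyes.read_camera("side"); crop(p,250,80,410,220,5,"pics/s10.png")
E
```

```text
t=16.35 pos [ 0.4443 -0.2453  0.1016] jawyaw 5.3 q [-0.55  0.09  2.09 -0.    0.96 -0.65] w 0.004 F [-0.   0.4  0.1]
 slide before turn [ 2.  13.1  2.6] | turn y rad 0.001 | slide after turn [ 2.  13.1  2.6] tilt(tool) [ 0.0053  0.     -0.0039]
```

View pics/s10.png

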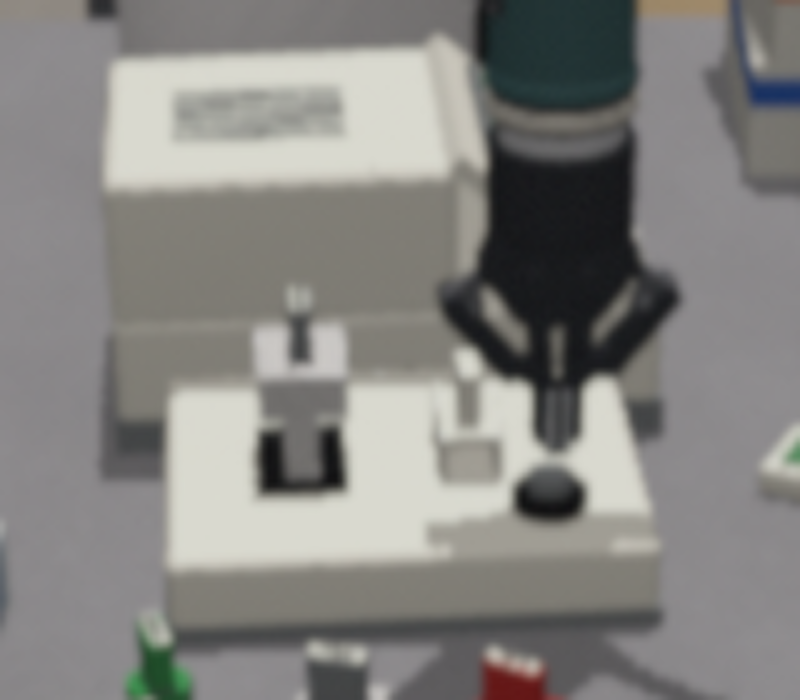

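Master stands on the ledge; fingers above the button. Press.

Request:
{"name": "jog_arm", "arguments": {
  "turn": [
    [0,0,0],
    [0,0,0],
    [0,0,0],
    [0,0,0],
    [0,0,0]
  ],
  "slide": [
    [2,6,2],
    [0,5,0],
    [0,3,0],
    [0,2,0],
    [0,0,0]
  ],
  "grip": [0,0,0,0,0]
}}

```text
time: 16.9
tool_pos: [0.449, -0.2486, 0.0884]
tcp_rot: [-1.251, 1.141, -1.141]
wrist_force: [-1.2, 0.3, 1.6]
width: -0.001
```

Request:
{"name": "jog_arm", "arguments": {
  "turn": [
    [0,0,0],
    [0,0,0]
  ],
  "slide": [
    [0,2,0],
    [0,0,0]
  ],
  "grip": [0,0]
}}

```text
time: 17.1
tool_pos: [0.4491, -0.2487, 0.0865]
tcp_rot: [-1.251, 1.141, -1.142]
wrist_force: [-0.8, 0.5, 3.7]
width: 0.002
```

Request:
{"name": "jog_arm", "arguments": {
  "turn": [
    [0,0,0],
    [0,0,0]
  ],
  "slide": [
    [0,2,0],
    [0,0,0]
  ],
  "grip": [0,0]
}}

```text
time: 17.3
tool_pos: [0.4491, -0.2487, 0.0845]
tcp_rot: [-1.251, 1.141, -1.142]
wrist_force: [-0.1, 0.3, 3.7]
width: 0.005
```

Request:
{"name": "jog_arm", "arguments": {
  "turn": [
    [0,0,0],
    [0,0,0]
  ],
  "slide": [
    [0,2,0],
    [0,0,0]
  ],
  "grip": [0,0]
}}

```text
time: 17.5
tool_pos: [0.4491, -0.2487, 0.083]
tcp_rot: [-1.251, 1.141, -1.141]
wrist_force: [-2.0, 1.0, 8.0]
width: -0.001
```

Request:
{"name": "jog_arm", "arguments": {
  "turn": [
    [0,0,0],
    [0,0,0]
  ],
  "slide": [
    [0,2,0],
    [0,0,0]
  ],
  "grip": [0,0]
}}

```text
time: 17.7
tool_pos: [0.4493, -0.2488, 0.0828]
tcp_rot: [-1.251, 1.141, -1.141]
wrist_force: [-6.9, 4.3, 19.7]
width: 0.003
```

Request:
{"name": "jog_arm", "arguments": {
  "turn": [
    [0,0,0],
    [0,0,0],
    [0,0,0],
    [0,0,0],
    [0,0,0]
  ],
  "slide": [
    [0,0,0],
    [0,-20,0],
    [0,-45,0],
    [0,-45,0],
    [0,-35,0]
  ],
  "grip": [0,0,0,45,45]
}}

```text
time: 18.2
tool_pos: [0.4492, -0.2488, 0.2273]
tcp_rot: [-1.251, 1.14, -1.143]
wrist_force: [0.4, -1.1, 0.3]
width: 0.331
```

```bash
python3 - <<'E'
from h import *
p=eyes.read_camera("side"); crop(p,250,80,410,220,5,"pics/s11.png")
rows(4,0.5812,-0.2996,0.228,5.2)
E
```

```text
turn/row 0.0003  (max .149)  |slide| 34.5
[[15, 2, 31], [15, 2, 31], [15, 2, 31], [15, 2, 31]]
```

View pics/s11.png

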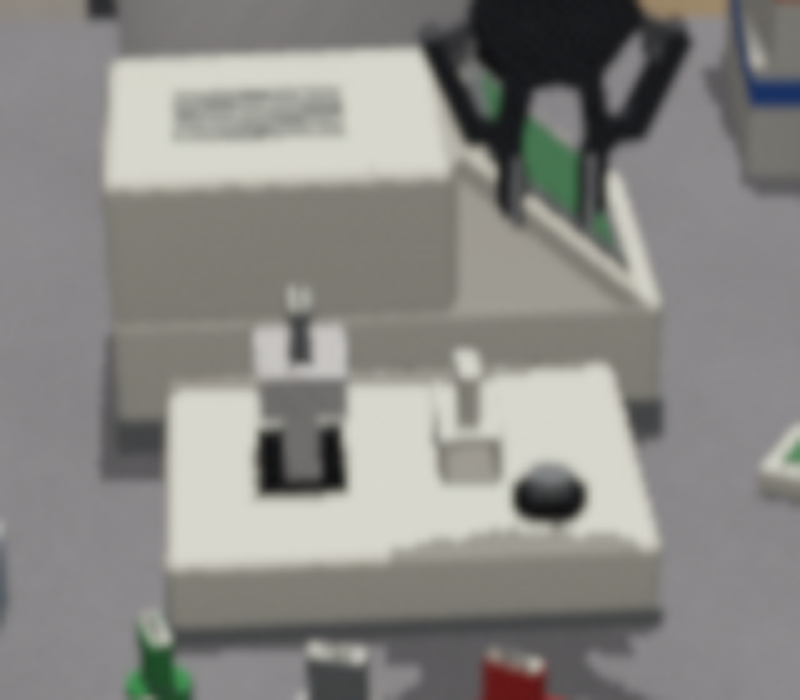

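Request:
{"name": "jog_arm", "arguments": {
  "turn": [
    [0,0,0],
    [0,0,0],
    [0,0,0],
    [0,0,0],
    [0,0,0]
  ],
  "slide": [
    [15,0,31],
    [15,0,31],
    [15,0,31],
    [15,0,31],
    [0,0,0]
  ],
  "grip": [50,50,50,50,50]
}}

```text
time: 18.75
tool_pos: [0.5808, -0.298, 0.2234]
tcp_rot: [-1.251, 1.14, -1.141]
wrist_force: [-0.7, -0.3, 0.2]
width: 0.502
```

Request:
{"name": "jog_arm", "arguments": {
  "turn": [
    [0,0,0],
    [0,0,0],
    [0,0,0],
    [0,0,0],
    [0,0,0]
  ],
  "slide": [
    [0,25,0],
    [0,25,0],
    [0,0,0],
    [0,0,0],
    [0,0,0]
  ],
  "grip": [50,50,50,50,50]
}}

```text
time: 19.25
tool_pos: [0.5783, -0.2972, 0.1767]
tcp_rot: [-1.251, 1.14, -1.143]
wrist_force: [0.4, -0.5, 0.4]
width: 0.5
```

```bash
python3 - <<'E'
from h import *
eyes.read_camera("wrist")
plan(0.5807,-0.2996,0.137,5.2)
E
```

```text
t=19.30 pos [ 0.5786 -0.2974  0.1772] jawyaw 5.3 q [-0.51  0.27  1.73 -0.    1.14 -0.6 ] w 0.503 F [ 0.6 -0.5  0.9]
 slide before turn [ 2.3 40.2  1.8] | turn y rad 0.001 | slide after turn [ 2.3 40.2  1.8] tilt(tool) [-0.0023  0.      0.0016]
```

Request:
{"name": "jog_arm", "arguments": {
  "turn": [
    [0,0,0],
    [0,0,0],
    [0,0,0],
    [0,0,0],
    [0,0,0]
  ],
  "slide": [
    [2,20,2],
    [0,15,0],
    [0,5,0],
    [0,0,0],
    [0,0,0]
  ],
  "grip": [50,50,50,50,50]
}}

```text
time: 19.8
tool_pos: [0.5802, -0.2988, 0.1357]
tcp_rot: [-1.251, 1.141, -1.141]
wrist_force: [0.3, 0.4, 0.8]
width: 0.5
```

```bash
python3 - <<'E'
from h import *
eyes.read_camera("wrist")
plan(0.5807,-0.2996,0.137,5.2)
E
```

```text
t=19.85 pos [ 0.5805 -0.299   0.1361] jawyaw 5.3 q [-0.51  0.31  1.76 -0.    1.07 -0.61] w 0.500 F [-0.  -0.4  0.6]
 slide before turn [ 0.7 -0.9  0.2] | turn y rad 0.001 | slide after turn [ 0.7 -0.9  0.2] tilt(tool) [-0.0009  0.      0.0007]
```

Request:
{"name": "jog_arm", "arguments": {
  "turn": [
    [0,0,0],
    [0,0,0],
    [0,0,0],
    [0,0,0],
    [0,0,0]
  ],
  "slide": [
    [0,0,0],
    [0,0,0],
    [0,0,0],
    [0,0,0],
    [0,0,0]
  ],
  "grip": [15,0,0,0,0]
}}

```text
time: 20.35
tool_pos: [0.5804, -0.299, 0.1361]
tcp_rot: [-1.251, 1.14, -1.142]
wrist_force: [0.1, -0.1, 3.8]
width: 0.13
```

```bash
python3 - <<'E'
from h import *
plan(0.5807,-0.2996,0.137,5.2)
E
```

```text
t=20.35 pos [ 0.5804 -0.299   0.1361] jawyaw 5.3 q [-0.51  0.31  1.76 -0.    1.07 -0.61] w 0.130 F [ 0.1 -0.1  3.8]
 slide before turn [ 0.7 -0.9  0.3] | turn y rad 0.001 | slide after turn [ 0.7 -0.9  0.3] tilt(tool) [-0.0008  0.      0.0007]
```

Request:
{"name": "jog_arm", "arguments": {
  "turn": [
    [0,0,0],
    [0,0,0],
    [0,0,0],
    [0,0,0],
    [0,0,0]
  ],
  "slide": [
    [0,0,0],
    [0,-20,0],
    [0,-40,0],
    [0,-40,0],
    [0,0,0]
  ],
  "grip": [0,0,0,0,0]
}}

```text
time: 20.85
tool_pos: [0.5833, -0.3005, 0.2422]
tcp_rot: [-1.249, 1.131, -1.15]
wrist_force: [1.0, -0.0, -0.3]
width: 0.133
```

```bash
python3 - <<'E'
from h import *
plan(0.4639,0.3499,0.22,85.5)
rows(15,0.4639,0.3499,0.22,85.5)
E
```

```text
t=20.85 pos [ 0.5833 -0.3005  0.2422] jawyaw 5.3 q [-0.51  0.23  1.66  0.    1.24 -0.61] w 0.133 F [ 1.  -0.  -0.3]
 slide before turn [-658.7   17.4  -59.3] | turn y rad -1.400 | slide after turn [-170.2   27.   638.8] tilt(tool) [-0.0093  0.      0.0064]
turn/row -0.0933  (max .149)  |slide| 44.1
[[-44, 1, -4], [-44, 1, 0], [-44, 1, 4], [-43, 1, 8], [-42, 1, 12], [-41, 1, 16], [-39, 1, 20], [-37, 1, 24], [-35, 2, 27], [-32, 2, 30], [-29, 2, 33], [-26, 2, 36], [-23, 2, 38], [-19, 2, 40], [-15, 2, 41]]
```

Request:
{"name": "jog_arm", "arguments": {
  "turn": [
    [0,-0.093,0],
    [0,-0.093,0],
    [0,-0.093,0],
    [0,-0.093,0],
    [0,-0.093,0]
  ],
  "slide": [
    [-44,0,-4],
    [-44,0,0],
    [-44,0,4],
    [-43,0,8],
    [-42,0,12]
  ],
  "grip": [0,0,0,0,0]
}}

```text
time: 21.35
tool_pos: [0.5379, -0.081, 0.2334]
tcp_rot: [-1.424, 0.789, -0.785]
wrist_force: [1.1, 0.7, -1.6]
width: 0.131
```

Request:
{"name": "jog_arm", "arguments": {
  "turn": [
    [0,-0.093,0],
    [0,-0.093,0],
    [0,-0.093,0],
    [0,-0.093,0],
    [0,-0.093,0]
  ],
  "slide": [
    [-41,0,16],
    [-39,0,20],
    [-37,0,24],
    [-35,0,27],
    [-32,0,30]
  ],
  "grip": [0,0,0,0,0]
}}

```text
time: 21.85
tool_pos: [0.4993, 0.1353, 0.2336]
tcp_rot: [-1.529, 0.429, -0.426]
wrist_force: [1.6, -0.3, -2.0]
width: 0.133
```

Request:
{"name": "jog_arm", "arguments": {
  "turn": [
    [0,-0.093,0],
    [0,-0.093,0],
    [0,-0.093,0],
    [0,-0.093,0],
    [0,-0.093,0]
  ],
  "slide": [
    [-29,0,33],
    [-26,0,36],
    [-23,0,38],
    [-19,0,40],
    [-15,0,41]
  ],
  "grip": [0,0,0,0,0]
}}

```text
time: 22.35
tool_pos: [0.4611, 0.3525, 0.2334]
tcp_rot: [-1.571, 0.064, -0.061]
wrist_force: [0.7, -0.7, -2.7]
width: 0.131
```

Request:
{"name": "jog_arm", "arguments": {
  "turn": [
    [0,0,0],
    [0,0,0],
    [0,0,0],
    [0,0,0]
  ],
  "slide": [
    [0,0,0],
    [0,0,0],
    [0,0,0],
    [0,0,0]
  ],
  "grip": [0,0,0,0]
}}

```text
time: 22.75
tool_pos: [0.4627, 0.3498, 0.2346]
tcp_rot: [-1.571, 0.068, -0.067]
wrist_force: [-1.0, 0.6, -1.8]
width: 0.129
```

```bash
cat >> h.py <<'E'
def labels(p):
    g=p["img"].min(2); k=(g>130).astype(np.uint8)
    n,l,st,c=cv2.connectedComponentsWithStats(cv2.morphologyEx(k,cv2.MORPH_CLOSE,np.ones((5,5))))
    out=[]
    for i in range(1,n):
        if not 60<st[i,4]<4000: continue
        v,u=np.where(l==i); P=onplane(p,u,v,.030); X=P.mean(0)
        q=cv2.minAreaRect((P[:,:2]*1000).astype(np.float32)); sz=sorted(q[1])
        if 40<sz[1]<50 and 8<sz[0]<15 and .35<X[0]<.67 and .1<X[1]<.42: out.append(np.array(q[0])); print("label",np.round(q[0],1),np.round(q[1],1),round(q[2],1),"-> slot",(np.array(q[0])+[47.9,-3.8]).round(1))
    return out
E
python3 - <<'E'
from h import *
p=eyes.read_camera("wrist"); cv2.imwrite("pics/w12.png",p["img"][:,:,::-1]); labels(p)
plan(0.4639,0.3499,0.15,85.5)
E
```

```text
label [509.2 259.9] [45.  12.2] 86.5 -> slot [557.1 256.1]
label [502.  174.3] [45.1 11.3] 85.1 -> slot [549.9 170.5]
t=22.80 pos [0.4628 0.3498 0.2349] jawyaw 85.1 q [ 0.6   0.1   1.83 -0.    1.22 -0.88] w 0.135 F [ 0.3 -0.1 -1.9]
 slide before turn [ 1.1 84.9  0.2] | turn y rad -0.007 | slide after turn [ 1.1 84.9  0.2] tilt(tool) [ 0.0006 -0.     -0.0004]
```

View pics/w12.png

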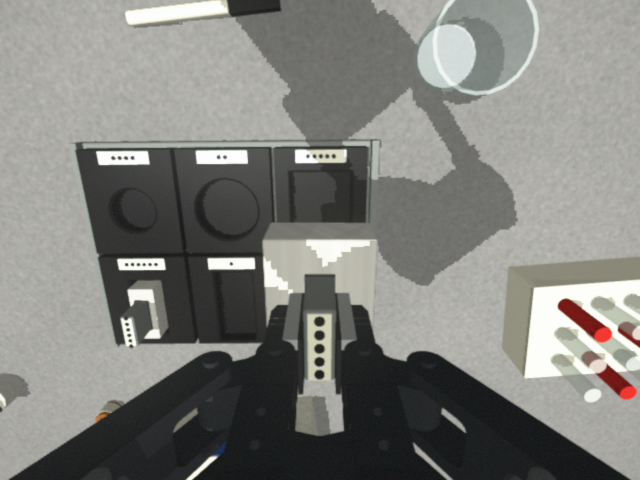

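Request:
{"name": "jog_arm", "arguments": {
  "turn": [
    [0,-0.007,0],
    [0,0,0],
    [0,0,0],
    [0,0,0],
    [0,0,0]
  ],
  "slide": [
    [1,35,0],
    [0,45,0],
    [0,40,0],
    [0,27,0],
    [0,0,0]
  ],
  "grip": [0,0,0,0,0]
}}

```text
time: 23.3
tool_pos: [0.4604, 0.3476, 0.0834]
tcp_rot: [-1.576, 0.068, -0.056]
wrist_force: [-0.4, 0.1, -2.5]
width: 0.135
```

Request:
{"name": "jog_arm", "arguments": {
  "turn": [
    [0,0,0],
    [0,0,0],
    [0,0,0],
    [0,0,0]
  ],
  "slide": [
    [0,0,0],
    [0,0,0],
    [0,0,0],
    [0,0,0]
  ],
  "grip": [0,0,0,0]
}}

```text
time: 23.7
tool_pos: [0.4648, 0.3519, 0.0903]
tcp_rot: [-1.568, 0.058, -0.063]
wrist_force: [0.2, 0.2, -1.8]
width: 0.132
```

```bash
python3 - <<'E'
from h import *
plan(0.4639,0.3499,0.0621,85.5)
p=eyes.read_camera("wrist"); cv2.imwrite("pics/w13.png",p["img"][:,:,::-1]); labels(p)
plan(0.4639,0.3499,0.0621,85.5)
E
```

```text
t=23.70 pos [0.4648 0.3519 0.0903] jawyaw 85.6 q [ 0.61  0.24  1.95  0.    0.95 -0.89] w 0.132 F [ 0.2  0.2 -1.8]
 slide before turn [-0.8 28.2 -2.2] | turn y rad 0.002 | slide after turn [-0.8 28.2 -2.2] tilt(tool) [-0.0022  0.      0.0027]
label [409.5 267.8] [44.9 11.5] 85.5 -> slot [457.4 264. ]
label [416.2 353.5] [44.3 11.6] 85.5 -> slot [464.1 349.7]
label [512.  347.2] [14.8 45.7] 85.8 -> slot [559.9 343.4]
label [509.1 259.8] [44.7 11.7] 85.5 -> slot [557. 256.]
t=23.75 pos [0.4645 0.3518 0.0899] jawyaw 85.6 q [ 0.61  0.24  1.95  0.    0.95 -0.89] w 0.134 F [-0.3 -0.2 -1.5]
 slide before turn [-0.5 27.8 -2. ] | turn y rad 0.002 | slide after turn [-0.5 27.8 -2. ] tilt(tool) [-0.0018  0.      0.0022]
```

View pics/w13.png

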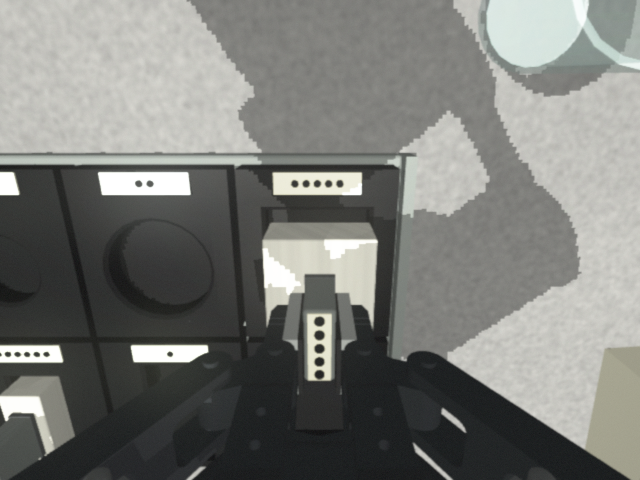

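Request:
{"name": "jog_arm", "arguments": {
  "turn": [
    [0,0,0],
    [0,0,0],
    [0,0,0],
    [0,0,0],
    [0,0,0]
  ],
  "slide": [
    [0,4,-2],
    [0,4,0],
    [0,2,0],
    [0,0,0],
    [0,0,0]
  ],
  "grip": [0,0,0,0,0]
}}

```text
time: 24.25
tool_pos: [0.4632, 0.3491, 0.0779]
tcp_rot: [-1.57, 0.061, -0.06]
wrist_force: [-0.3, 0.4, -2.2]
width: 0.13
```

```bash
python3 - <<'E'
from h import *
plan(0.4641,0.3497,0.0621,85.5)
eyes.read_camera("wrist")
plan(0.4641,0.3497,0.0621,85.5)
E
```

```text
t=24.25 pos [0.4632 0.3491 0.0779] jawyaw 85.6 q [ 0.6   0.25  1.96 -0.    0.93 -0.89] w 0.130 F [-0.3  0.4 -2.2]
 slide before turn [ 0.8 15.8  0.7] | turn y rad 0.002 | slide after turn [ 0.8 15.8  0.7] tilt(tool) [ 0.0004  0.     -0.0005]
t=24.30 pos [0.4634 0.3492 0.0781] jawyaw 85.6 q [ 0.6   0.25  1.96 -0.    0.93 -0.89] w 0.131 F [ 0.5  0.3 -1.2]
 slide before turn [ 0.7 16.   0.6] | turn y rad 0.002 | slide after turn [ 0.7 16.   0.6] tilt(tool) [ 0.0001  0.     -0.0002]
```

Request:
{"name": "jog_arm", "arguments": {
  "turn": [
    [0,0,0],
    [0,0,0],
    [0,0,0],
    [0,0,0],
    [0,0,0]
  ],
  "slide": [
    [0.5,3,0.5],
    [0,3,0],
    [0,3,0],
    [0,3,0],
    [0,0,0]
  ],
  "grip": [0,0,0,0,0]
}}

```text
time: 24.8
tool_pos: [0.4635, 0.3493, 0.0656]
tcp_rot: [-1.571, 0.061, -0.06]
wrist_force: [-0.5, -0.0, -1.0]
width: 0.135
```

Request:
{"name": "jog_arm", "arguments": {
  "turn": [
    [0,0,0],
    [0,0,0],
    [0,0,0]
  ],
  "slide": [
    [0,1,0],
    [0,1,0],
    [0,0,0]
  ],
  "grip": [0,0,0]
}}

```text
time: 25.1
tool_pos: [0.4639, 0.3496, 0.0642]
tcp_rot: [-1.57, 0.06, -0.06]
wrist_force: [-0.6, 0.8, -1.4]
width: 0.133
```

Request:
{"name": "jog_arm", "arguments": {
  "turn": [
    [0,0,0],
    [0,0,0],
    [0,0,0]
  ],
  "slide": [
    [0,1,0],
    [0,1,0],
    [0,0,0]
  ],
  "grip": [0,0,0]
}}

```text
time: 25.4
tool_pos: [0.4639, 0.3496, 0.0622]
tcp_rot: [-1.57, 0.06, -0.06]
wrist_force: [0.2, -0.7, -1.4]
width: 0.133
```

In the pocket with no contact; last millimetre, then release.

Request:
{"name": "jog_arm", "arguments": {
  "turn": [
    [0,0,0],
    [0,0,0],
    [0,0,0],
    [0,0,0],
    [0,0,0]
  ],
  "slide": [
    [0,1,0],
    [0,0,0],
    [0,0,0],
    [0,0,0],
    [0,0,0]
  ],
  "grip": [0,0,25,40,40]
}}

```text
time: 25.9
tool_pos: [0.4641, 0.3496, 0.0612]
tcp_rot: [-1.57, 0.06, -0.06]
wrist_force: [0.2, 0.4, -0.5]
width: 0.401
```

Request:
{"name": "jog_arm", "arguments": {
  "turn": [
    [0,0,0],
    [0,0,0],
    [0,0,0],
    [0,0,0],
    [0,0,0]
  ],
  "slide": [
    [0,-20,0],
    [0,-40,0],
    [0,-45,0],
    [0,-45,0],
    [0,0,0]
  ],
  "grip": [40,40,50,50,50]
}}

```text
time: 26.4
tool_pos: [0.4681, 0.3524, 0.2198]
tcp_rot: [-1.561, 0.051, -0.069]
wrist_force: [0.9, 0.7, 1.4]
width: 0.498
```

```bash
python3 - <<'E'
from h import *
p=eyes.read_camera("wrist"); cv2.imwrite("pics/w14.png",p["img"][:,:,::-1]); labels(p); tab(cloud(p),.464,.3497,.016)
p=eyes.read_camera("top"); cv2.imwrite("pics/t14.png",p["img"][:,:,::-1]);W=cloud(p)
tab(W,.555,-.086,0,.03); tab(W,.652,-.032,0,.03)
plan()
E
```

```text
label [508.8 260. ] [45.1 11.8] 85.3 -> slot [556.7 256.2]
label [515.8 346. ] [44.6 11.8] 85.4 -> slot [563.7 342.2]
label [502.3 174.3] [45.2 10.8] 85.3 -> slot [550.2 170.5]
tab 616 [462.1 348.8] [11.5 30. ] 85.5 0.0716
body 3477 [462.2 349.2] [48.  61.9] 85.7 0.0412
tab 72 [554.8 -86.4] [11.8 30. ] 75.3 0.0556
body 230 [554.7 -86.3] [41.8 42.6] 76.0 0.0258
tab 69 [653.1 -32.6] [29.8 12.2] 16.9 0.0561
body 82 [651. -33.] [28.9 33.1] 5.2 0.0257
t=26.50 pos [0.465  0.3503 0.2134] jawyaw 85.6 q [ 0.6   0.11  1.85 -0.    1.18 -0.89] w 0.499 F [-0.9 -0.3 -1.1]
 slide before turn [0. 0. 0.] | turn y rad -0.000 | slide after turn [0. 0. 0.] tilt(tool) [-0.0027 -0.      0.0034]
```

View pics/w14.png

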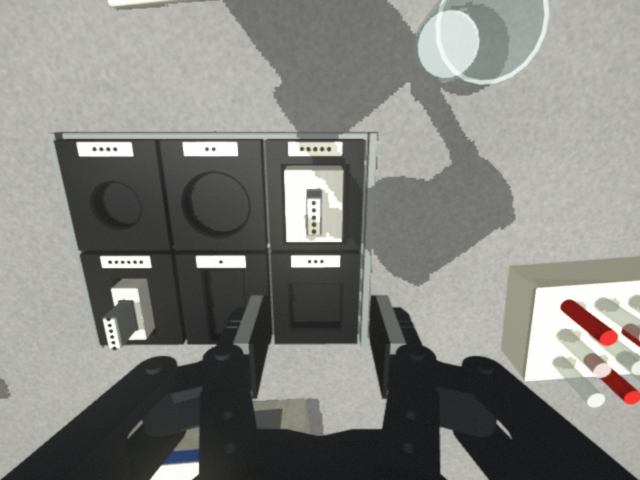

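View pics/t14.png

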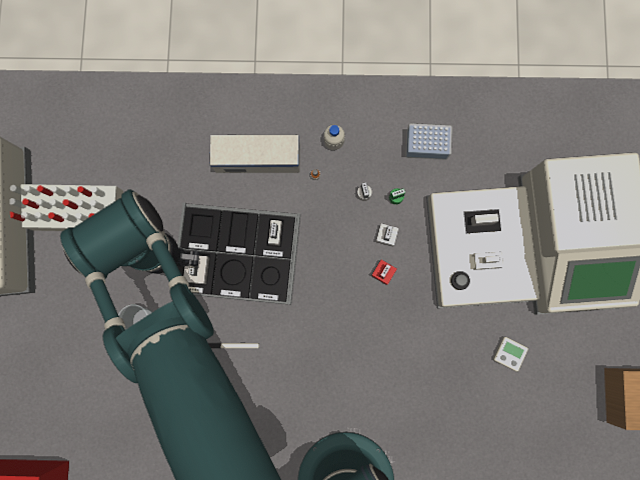

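```bash
python3 - <<'E'
from h import *
rows(10,0.5524,-0.0877,0.213,75.4)
E
```

```text
turn/row 0.0178  (max .149)  |slide| 44.7
[[12, 0, -43], [13, 0, -43], [14, 0, -43], [14, 0, -42], [15, 0, -42], [16, 0, -42], [17, 0, -41], [17, 0, -41], [18, 0, -41], [19, 0, -41]]
```

Request:
{"name": "jog_arm", "arguments": {
  "turn": [
    [0,0.018,0],
    [0,0.018,0],
    [0,0.018,0],
    [0,0.018,0],
    [0,0.018,0]
  ],
  "slide": [
    [12,0,-43],
    [13,0,-43],
    [14,0,-43],
    [14,0,-42],
    [15,0,-42]
  ],
  "grip": [50,50,50,50,50]
}}

```text
time: 27.0
tool_pos: [0.5062, 0.1283, 0.2088]
tcp_rot: [-1.568, 0.134, -0.128]
wrist_force: [1.4, 0.6, -0.8]
width: 0.5
```

Request:
{"name": "jog_arm", "arguments": {
  "turn": [
    [0,0.018,0],
    [0,0.018,0],
    [0,0.018,0],
    [0,0.018,0],
    [0,0.018,0]
  ],
  "slide": [
    [16,0,-42],
    [17,0,-41],
    [17,0,-41],
    [18,0,-41],
    [19,0,-41]
  ],
  "grip": [50,50,50,50,50]
}}

```text
time: 27.5
tool_pos: [0.5499, -0.0907, 0.2087]
tcp_rot: [-1.561, 0.205, -0.199]
wrist_force: [0.9, 0.1, 0.2]
width: 0.498
```

Request:
{"name": "jog_arm", "arguments": {
  "turn": [
    [0,0,0],
    [0,0,0],
    [0,0,0],
    [0,0,0]
  ],
  "slide": [
    [0,0,0],
    [0,0,0],
    [0,0,0],
    [0,0,0]
  ],
  "grip": [50,50,50,50]
}}

```text
time: 27.9
tool_pos: [0.5507, -0.0877, 0.2104]
tcp_rot: [-1.561, 0.201, -0.199]
wrist_force: [-0.5, 0.2, -0.7]
width: 0.498
```

```bash
python3 - <<'E'
from h import *
p=eyes.read_camera("wrist"); cv2.imwrite("pics/w15.png",p["img"][:,:,::-1]);W=cloud(p); tab(W,.5524,-.0877,0); tab(W,.6505,-.034,0,.035)
plan(.5524,-.0877,.08,75.4)
E
```

```text
tab 568 [552.2 -87.9] [11.1 30.5] 75.5 0.0557
body 1759 [552.  -87.6] [42. 42.] 75.6 0.0252
tab 338 [650.3 -33.2] [31.3 11.5] 18.7 0.0554
body 472 [646.8 -32.3] [33.2 25.2] 68.7 0.0252
t=27.95 pos [ 0.5509 -0.0877  0.2107] jawyaw 75.4 q [-0.2   0.07  1.9   0.    1.17 -1.52] w 0.500 F [-0.6  0.3 -0.2]
 slide before turn [  1.6 130.7   0.3] | turn y rad 0.000 | slide after turn [  1.6 130.7   0.3] tilt(tool) [-0.0002 -0.     -0.001 ]
```

View pics/w15.png

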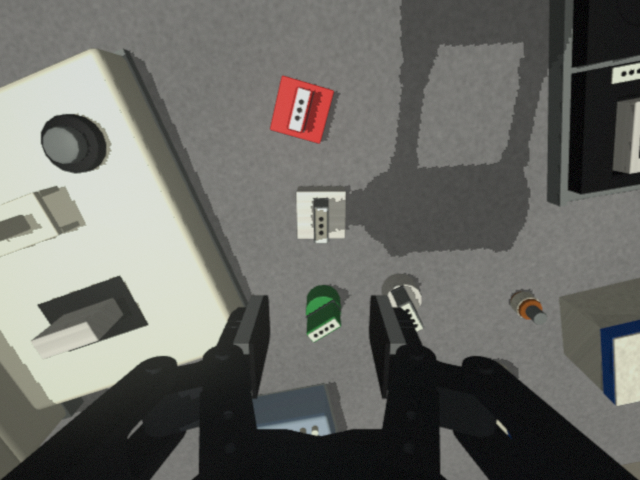

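Request:
{"name": "jog_arm", "arguments": {
  "turn": [
    [0,0,0],
    [0,0,0],
    [0,0,0],
    [0,0,0],
    [0,0,0]
  ],
  "slide": [
    [1,35,0],
    [0,45,0],
    [0,40,0],
    [0,15,0],
    [0,0,0]
  ],
  "grip": [50,50,50,50,50]
}}

```text
time: 28.45
tool_pos: [0.5499, -0.088, 0.0737]
tcp_rot: [-1.561, 0.205, -0.196]
wrist_force: [0.0, 0.0, 0.4]
width: 0.5
```

Request:
{"name": "jog_arm", "arguments": {
  "turn": [
    [0,0,0],
    [0,0,0],
    [0,0,0],
    [0,0,0]
  ],
  "slide": [
    [0,0,0],
    [0,0,0],
    [0,0,0],
    [0,0,0]
  ],
  "grip": [50,50,50,50]
}}

```text
time: 28.85
tool_pos: [0.5535, -0.0897, 0.078]
tcp_rot: [-1.562, 0.199, -0.204]
wrist_force: [0.7, 0.1, 0.1]
width: 0.501
```

```bash
python3 - <<'E'
from h import *
plan(.5521,-.0877,.0462,75.5)
E
```

```text
t=28.85 pos [ 0.5535 -0.0897  0.078 ] jawyaw 75.3 q [-0.21  0.21  2.01 -0.    0.92 -1.52] w 0.501 F [0.7 0.1 0.1]
 slide before turn [-1.9 31.8  1.5] | turn y rad -0.004 | slide after turn [-1.9 31.8  1.6] tilt(tool) [-0.0001 -0.      0.003 ]
```

Request:
{"name": "jog_arm", "arguments": {
  "turn": [
    [0,0,0],
    [0,0,0],
    [0,0,0],
    [0,0,0],
    [0,0,0]
  ],
  "slide": [
    [-1,15,1],
    [0,10,0],
    [0,6,0],
    [0,0,0],
    [0,0,0]
  ],
  "grip": [50,50,50,50,50]
}}

```text
time: 29.35
tool_pos: [0.5512, -0.0881, 0.0446]
tcp_rot: [-1.561, 0.203, -0.201]
wrist_force: [0.7, -1.1, -0.6]
width: 0.499
```

Request:
{"name": "jog_arm", "arguments": {
  "turn": [
    [0,0,0],
    [0,0,0],
    [0,0,0]
  ],
  "slide": [
    [0,0,0],
    [0,0,0],
    [0,0,0]
  ],
  "grip": [50,50,50]
}}

```text
time: 29.65
tool_pos: [0.5519, -0.0882, 0.0457]
tcp_rot: [-1.561, 0.201, -0.202]
wrist_force: [-0.2, 1.1, -0.5]
width: 0.499
```

```bash
python3 - <<'E'
from h import *
plan(.5521,-.0877,.0462,75.5)
E
```

```text
t=29.65 pos [ 0.5519 -0.0882  0.0457] jawyaw 75.3 q [-0.2   0.26  2.03  0.    0.86 -1.52] w 0.499 F [-0.2  1.1 -0.5]
 slide before turn [ 0.1 -0.5  0.6] | turn y rad -0.004 | slide after turn [ 0.1 -0.5  0.6] tilt(tool) [-0.     -0.      0.0008]
```

Request:
{"name": "jog_arm", "arguments": {
  "turn": [
    [0,0,0],
    [0,0,0],
    [0,0,0],
    [0,0,0],
    [0,0,0]
  ],
  "slide": [
    [0,0,0],
    [0,0,0],
    [0,0,0],
    [0,0,0],
    [0,0,0]
  ],
  "grip": [15,0,0,0,0]
}}

```text
time: 30.15
tool_pos: [0.5515, -0.0881, 0.0453]
tcp_rot: [-1.561, 0.202, -0.202]
wrist_force: [0.2, 0.5, -0.0]
width: 0.133
```

Request:
{"name": "jog_arm", "arguments": {
  "turn": [
    [0,0,0],
    [0,0,0],
    [0,0,0],
    [0,0,0],
    [0,0,0]
  ],
  "slide": [
    [0,-20,0],
    [0,-45,0],
    [0,-45,0],
    [0,-45,0],
    [0,-10,0]
  ],
  "grip": [0,0,0,0,0]
}}

```text
time: 30.65
tool_pos: [0.5551, -0.0889, 0.217]
tcp_rot: [-1.562, 0.193, -0.21]
wrist_force: [0.3, 0.0, -0.3]
width: 0.133
```

```bash
python3 - <<'E'
from h import *
p=eyes.read_camera("top"); W=cloud(p); tab(W,.653,-.0326,0,.03)
plan(.5635,.3415,.21,85.5)
rows(10,.5635,.3415,.21,85.5)
E
```

```text
t=30.70 pos [ 0.5547 -0.0888  0.2162] jawyaw 75.3 q [-0.2   0.07  1.89 -0.    1.17 -1.52] w 0.132 F [-0.   0.4  0. ]
 slide before turn [-100.8    5.4  418.4] | turn y rad -0.178 | slide after turn [-25.1   6.2 429.7] tilt(tool) [-0.0005 -0.      0.0098]
turn/row -0.0178  (max .149)  |slide| 43.0
[[-10, 1, 42], [-9, 1, 42], [-9, 1, 42], [-8, 1, 42], [-7, 1, 42], [-6, 1, 43], [-6, 1, 43], [-5, 1, 43], [-4, 1, 43], [-3, 1, 43]]
```

Request:
{"name": "jog_arm", "arguments": {
  "turn": [
    [0,-0.018,0],
    [0,-0.018,0],
    [0,-0.018,0],
    [0,-0.018,0],
    [0,-0.018,0]
  ],
  "slide": [
    [-10,0,42],
    [-9,0,42],
    [-9,0,42],
    [-8,0,42],
    [-7,0,42]
  ],
  "grip": [0,0,0,0,0]
}}

```text
time: 31.2
tool_pos: [0.554, 0.1275, 0.2077]
tcp_rot: [-1.568, 0.133, -0.128]
wrist_force: [0.4, 0.1, -0.6]
width: 0.13
```

Request:
{"name": "jog_arm", "arguments": {
  "turn": [
    [0,-0.018,0],
    [0,-0.018,0],
    [0,-0.018,0],
    [0,-0.018,0],
    [0,-0.018,0]
  ],
  "slide": [
    [-6,0,43],
    [-6,0,43],
    [-5,0,43],
    [-4,0,43],
    [-3,0,43]
  ],
  "grip": [0,0,0,0,0]
}}

```text
time: 31.7
tool_pos: [0.5584, 0.3437, 0.2073]
tcp_rot: [-1.572, 0.062, -0.057]
wrist_force: [0.5, 0.0, -0.9]
width: 0.132
```

Request:
{"name": "jog_arm", "arguments": {
  "turn": [
    [0,0,0],
    [0,0,0],
    [0,0,0],
    [0,0,0],
    [0,0,0]
  ],
  "slide": [
    [0,30,0],
    [0,40,0],
    [0,30,0],
    [0,0,0],
    [0,0,0]
  ],
  "grip": [0,0,0,0,0]
}}

```text
time: 32.2
tool_pos: [0.5585, 0.3418, 0.1081]
tcp_rot: [-1.572, 0.063, -0.057]
wrist_force: [0.4, 0.2, -0.3]
width: 0.127
```

Request:
{"name": "jog_arm", "arguments": {
  "turn": [
    [0,0,0],
    [0,0,0],
    [0,0,0]
  ],
  "slide": [
    [0,0,0],
    [0,0,0],
    [0,0,0]
  ],
  "grip": [0,0,0]
}}

```text
time: 32.5
tool_pos: [0.5612, 0.3431, 0.1125]
tcp_rot: [-1.568, 0.058, -0.063]
wrist_force: [0.6, -0.0, -1.5]
width: 0.134
```

```bash
python3 - <<'E'
from h import *
p=eyes.read_camera("wrist"); cv2.imwrite("pics/w16.png",p["img"][:,:,::-1]); labels(p)
plan(.5636,.342,.0615,85.5)
E
```

```text
label [508.9 260.1] [45.1 11.8] 85.5 -> slot [556.8 256.3]
label [515.6 345.8] [45.  11.8] 85.5 -> slot [563.5 342. ]
t=32.55 pos [0.5609 0.343  0.1122] jawyaw 85.6 q [ 0.51  0.34  1.77  0.    1.03 -0.98] w 0.131 F [-0.3  0.2 -1.1]
 slide before turn [ 2.6 50.7 -0.9] | turn y rad 0.002 | slide after turn [ 2.6 50.7 -0.9] tilt(tool) [-0.0017 -0.      0.0025]
```

View pics/w16.png

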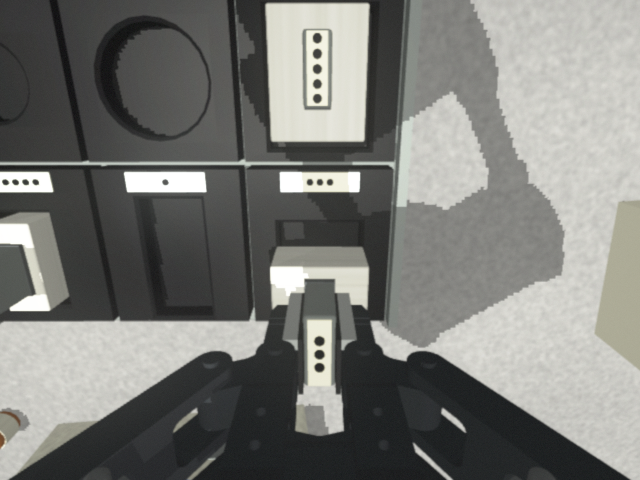

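Request:
{"name": "jog_arm", "arguments": {
  "turn": [
    [0,0,0],
    [0,0,0],
    [0,0,0],
    [0,0,0],
    [0,0,0]
  ],
  "slide": [
    [2,10,-1],
    [0,15,0],
    [0,8,0],
    [0,0,0],
    [0,0,0]
  ],
  "grip": [0,0,0,0,0]
}}

```text
time: 33.05
tool_pos: [0.5612, 0.3411, 0.0762]
tcp_rot: [-1.571, 0.062, -0.059]
wrist_force: [0.1, 0.6, -0.3]
width: 0.131
```

Request:
{"name": "jog_arm", "arguments": {
  "turn": [
    [0,0,0],
    [0,0,0],
    [0,0,0]
  ],
  "slide": [
    [0,0,0],
    [0,0,0],
    [0,0,0]
  ],
  "grip": [0,0,0]
}}

```text
time: 33.35
tool_pos: [0.562, 0.3416, 0.0778]
tcp_rot: [-1.57, 0.06, -0.061]
wrist_force: [0.1, 0.0, -0.8]
width: 0.132
```

```bash
python3 - <<'E'
from h import *
plan(.5634,.342,.0615,85.5)
E
```

```text
t=33.35 pos [0.562  0.3416 0.0778] jawyaw 85.6 q [ 0.51  0.38  1.79  0.    0.97 -0.99] w 0.132 F [ 0.1  0.  -0.8]
 slide before turn [ 1.4 16.3  0.5] | turn y rad 0.002 | slide after turn [ 1.4 16.3  0.5] tilt(tool) [-0.0004 -0.      0.0005]
```

Request:
{"name": "jog_arm", "arguments": {
  "turn": [
    [0,0,0],
    [0,0,0],
    [0,0,0],
    [0,0,0],
    [0,0,0]
  ],
  "slide": [
    [1.5,3,0.5],
    [0,3,0],
    [0,3,0],
    [0,3,0],
    [0,0,0]
  ],
  "grip": [0,0,0,0,0]
}}

```text
time: 33.85
tool_pos: [0.5628, 0.3415, 0.0644]
tcp_rot: [-1.571, 0.061, -0.059]
wrist_force: [0.3, 0.1, -1.0]
width: 0.129
```

Request:
{"name": "jog_arm", "arguments": {
  "turn": [
    [0,0,0],
    [0,0,0],
    [0,0,0],
    [0,0,0]
  ],
  "slide": [
    [0,1,0],
    [0,1,0],
    [0,1,0],
    [0,0,0]
  ],
  "grip": [0,0,0,0]
}}

```text
time: 34.25
tool_pos: [0.5633, 0.3418, 0.0622]
tcp_rot: [-1.57, 0.06, -0.06]
wrist_force: [-0.5, -1.5, -1.1]
width: 0.134
```

Request:
{"name": "jog_arm", "arguments": {
  "turn": [
    [0,0,0],
    [0,0,0],
    [0,0,0]
  ],
  "slide": [
    [0,1,0],
    [0,1,0],
    [0,0,0]
  ],
  "grip": [0,0,0]
}}

```text
time: 34.55
tool_pos: [0.5635, 0.342, 0.0612]
tcp_rot: [-1.57, 0.06, -0.061]
wrist_force: [-2.3, -0.3, 4.3]
width: 0.134
```

Request:
{"name": "jog_arm", "arguments": {
  "turn": [
    [0,0,0],
    [0,0,0],
    [0,0,0],
    [0,0,0]
  ],
  "slide": [
    [0,0,0],
    [0,0,0],
    [0,0,0],
    [0,0,0]
  ],
  "grip": [25,40,40,40]
}}

```text
time: 34.95
tool_pos: [0.5632, 0.3418, 0.06]
tcp_rot: [-1.57, 0.06, -0.06]
wrist_force: [-0.2, -0.1, 0.2]
width: 0.399
```

Request:
{"name": "jog_arm", "arguments": {
  "turn": [
    [0,0,0],
    [0,0,0],
    [0,0,0],
    [0,0,0],
    [0,0,0]
  ],
  "slide": [
    [0,-20,0],
    [0,-40,0],
    [0,-45,0],
    [0,-45,0],
    [0,0,0]
  ],
  "grip": [40,40,50,50,50]
}}

```text
time: 35.45
tool_pos: [0.5677, 0.3442, 0.2196]
tcp_rot: [-1.562, 0.05, -0.07]
wrist_force: [1.4, 0.7, 0.7]
width: 0.501
```

```bash
python3 - <<'E'
from h import *
p=eyes.read_camera("wrist"); tab(cloud(p),.5634,.342,.016)
p=eyes.read_camera("top"); W=cloud(p); tab(W,.653,-.0326,0,.03); cv2.imwrite("pics/t17.png",p["img"][:,:,::-1])
rows(9,.6503,-.0336,.21,105)
E
```

```text
tab 629 [563.6 341.1] [11.6 30.1] 85.3 0.0715
body 1855 [563.5 341.3] [41.9 42. ] 84.8 0.0412
turn/row -0.0376  (max .149)  |slide| 42.9
[[13, 0, -41], [11, 0, -41], [10, 0, -42], [8, 0, -42], [6, 0, -42], [5, 0, -43], [3, 0, -43], [2, 0, -43], [0, 0, -43]]
```

View pics/t17.png

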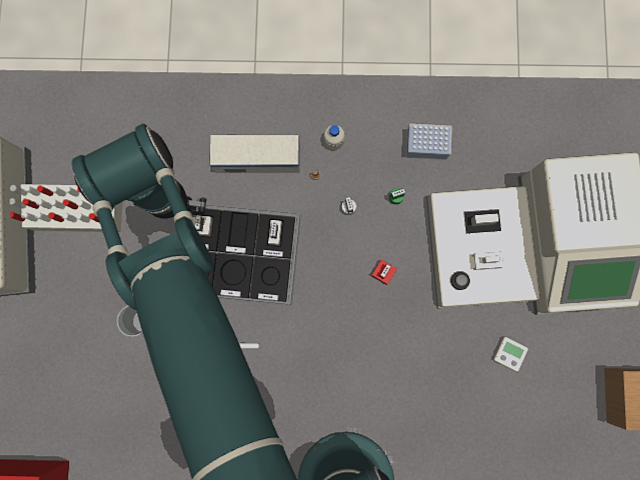

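```bash
python3 - <<'E'
from h import *
p=eyes.read_camera("top"); W=cloud(p); tab(W,.62,.003,0,.04)
plan()
E
```

```text
tab 74 [618.3   3.2] [30.8 11.7] 13.9 0.0561
body 81 [617.3   3.7] [32.6 30. ] 87.1 0.0257
t=35.60 pos [0.5632 0.3418 0.2102] jawyaw 85.6 q [ 0.51  0.26  1.68 -0.    1.2  -0.99] w 0.501 F [-0.8 -0.1 -0.3]
 slide before turn [0. 0. 0.] | turn y rad -0.000 | slide after turn [0. 0. 0.] tilt(tool) [-0.0001 -0.      0.0002]
```

```bash
python3 - <<'E'
from h import *
rows(8,.6159,.0019,.21,104)
E
```

```text
turn/row -0.0401  (max .149)  |slide| 43.0
[[10, 0, -42], [8, 0, -42], [6, 0, -43], [5, 0, -43], [3, 0, -43], [1, 0, -43], [0, 0, -43], [-2, 0, -43]]
```

Request:
{"name": "jog_arm", "arguments": {
  "turn": [
    [0,-0.04,0],
    [0,-0.04,0],
    [0,-0.04,0],
    [0,-0.04,0],
    [0,-0.04,0]
  ],
  "slide": [
    [10,0,-42],
    [8,0,-42],
    [6,0,-43],
    [5,0,-43],
    [3,0,-43]
  ],
  "grip": [50,50,50,50,50]
}}

```text
time: 36.1
tool_pos: [0.5944, 0.1267, 0.2072]
tcp_rot: [-1.569, -0.094, 0.102]
wrist_force: [0.8, -0.7, 0.5]
width: 0.502
```

Request:
{"name": "jog_arm", "arguments": {
  "turn": [
    [0,-0.04,0],
    [0,-0.04,0],
    [0,-0.04,0],
    [0,0,0],
    [0,0,0]
  ],
  "slide": [
    [1,0,-43],
    [0,0,-43],
    [-2,0,-43],
    [0,0,0],
    [0,0,0]
  ],
  "grip": [50,50,50,50,50]
}}

```text
time: 36.6
tool_pos: [0.6147, 0.0001, 0.2076]
tcp_rot: [-1.561, -0.185, 0.192]
wrist_force: [-0.1, 0.5, -0.6]
width: 0.502
```

Request:
{"name": "jog_arm", "arguments": {
  "turn": [
    [0,0,0],
    [0,0,0],
    [0,0,0]
  ],
  "slide": [
    [0,0,0],
    [0,0,0],
    [0,0,0]
  ],
  "grip": [50,50,50]
}}

```text
time: 36.9
tool_pos: [0.6158, 0.0024, 0.2099]
tcp_rot: [-1.562, -0.192, 0.193]
wrist_force: [0.3, -0.4, 0.6]
width: 0.503
```

```bash
python3 - <<'E'
from h import *
p=eyes.read_camera("wrist"); cv2.imwrite("pics/w18.png",p["img"][:,:,::-1]);W=cloud(p); tab(W,.616,.002,0)
plan(.616,.002,.08,104)
E
```

```text
tab 609 [616.    1.9] [30.1 11.9] 14.3 0.0554
body 651 [615.    1.8] [31.8 32. ] 13.5 0.0252
t=36.95 pos [0.6159 0.0023 0.2101] jawyaw 104.0 q [-0.04  0.18  1.78  0.    1.18 -1.85] w 0.502 F [ 1.1  0.7 -0.9]
 slide before turn [ 1.000e-01  1.301e+02 -3.000e-01] | turn y rad 0.001 | slide after turn [ 1.000e-01  1.301e+02 -3.000e-01] tilt(tool) [-0.0001  0.     -0.0002]
```

View pics/w18.png

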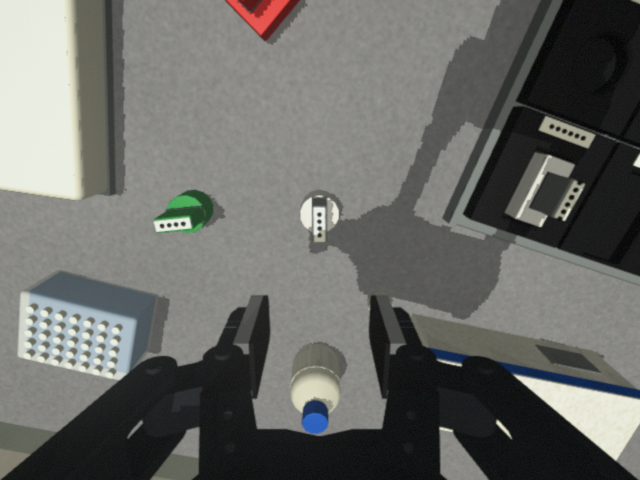

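Request:
{"name": "jog_arm", "arguments": {
  "turn": [
    [0,0,0],
    [0,0,0],
    [0,0,0],
    [0,0,0],
    [0,0,0]
  ],
  "slide": [
    [0,35,0],
    [0,45,0],
    [0,40,0],
    [0,13,0],
    [0,0,0]
  ],
  "grip": [50,50,50,50,50]
}}

```text
time: 37.45
tool_pos: [0.6139, 0.0017, 0.0748]
tcp_rot: [-1.561, -0.187, 0.196]
wrist_force: [0.4, 0.4, -0.6]
width: 0.501
```

Request:
{"name": "jog_arm", "arguments": {
  "turn": [
    [0,0,0],
    [0,0,0],
    [0,0,0],
    [0,0,0],
    [0,0,0]
  ],
  "slide": [
    [0,0,0],
    [0,0,0],
    [0,0,0],
    [0,0,0],
    [0,0,0]
  ],
  "grip": [50,50,50,50,50]
}}

```text
time: 37.95
tool_pos: [0.6166, 0.001, 0.0783]
tcp_rot: [-1.563, -0.192, 0.19]
wrist_force: [-0.4, 0.5, -0.8]
width: 0.504
```

```bash
python3 - <<'E'
from h import *
plan(.616,.0019,.046,104.2)
E
```

```text
t=37.95 pos [0.6166 0.001  0.0783] jawyaw 103.9 q [-0.04  0.31  1.88 -0.    0.95 -1.85] w 0.504 F [-0.4  0.5 -0.8]
 slide before turn [-0.5 32.3  1. ] | turn y rad -0.005 | slide after turn [-0.5 32.3  1. ] tilt(tool) [ 0.0005 -0.      0.0016]
```

Request:
{"name": "jog_arm", "arguments": {
  "turn": [
    [0,0,0],
    [0,0,0],
    [0,0,0],
    [0,0,0],
    [0,0,0]
  ],
  "slide": [
    [0,15,0.5],
    [0,10,0],
    [0,6,0],
    [0,0,0],
    [0,0,0]
  ],
  "grip": [50,50,50,50,50]
}}

```text
time: 38.45
tool_pos: [0.6156, 0.0016, 0.0456]
tcp_rot: [-1.562, -0.19, 0.192]
wrist_force: [0.8, -0.4, -0.1]
width: 0.501
```

Request:
{"name": "jog_arm", "arguments": {
  "turn": [
    [0,0,0],
    [0,0,0],
    [0,0,0]
  ],
  "slide": [
    [0,0,0],
    [0,0,0],
    [0,0,0]
  ],
  "grip": [50,50,50]
}}

```text
time: 38.75
tool_pos: [0.6163, 0.0016, 0.0468]
tcp_rot: [-1.562, -0.192, 0.19]
wrist_force: [0.3, -0.7, 0.5]
width: 0.501
```

Request:
{"name": "jog_arm", "arguments": {
  "turn": [
    [0,0,0],
    [0,0,0],
    [0,0,0],
    [0,0,0],
    [0,0,0]
  ],
  "slide": [
    [0,0,0],
    [0,0,0],
    [0,0,0],
    [0,0,0],
    [0,0,0]
  ],
  "grip": [15,0,0,0,0]
}}

```text
time: 39.25
tool_pos: [0.616, 0.0016, 0.0464]
tcp_rot: [-1.562, -0.191, 0.191]
wrist_force: [-0.2, 0.6, 1.4]
width: 0.135
```

```bash
python3 - <<'E'
from h import *
plan(.616,.0019,.046,104.2)
E
```

```text
t=39.25 pos [0.616  0.0016 0.0464] jawyaw 103.9 q [-0.04  0.35  1.9   0.    0.89 -1.85] w 0.135 F [-0.2  0.6  1.4]
 slide before turn [0.1 0.4 0.3] | turn y rad -0.005 | slide after turn [0.1 0.4 0.3] tilt(tool) [ 0.     -0.      0.0001]
```

Request:
{"name": "jog_arm", "arguments": {
  "turn": [
    [0,0,0],
    [0,0,0],
    [0,0,0],
    [0,0,0],
    [0,0,0]
  ],
  "slide": [
    [0,-20,0],
    [0,-45,0],
    [0,-45,0],
    [0,-45,0],
    [0,-10,0]
  ],
  "grip": [0,0,0,0,0]
}}

```text
time: 39.75
tool_pos: [0.6196, 0.0014, 0.2185]
tcp_rot: [-1.564, -0.2, 0.182]
wrist_force: [0.7, -1.0, -0.1]
width: 0.132
```

```bash
python3 - <<'E'
from h import *
rows(6,.4508,.178,.21,85.5)
E
```

```text
turn/row 0.0536  (max .149)  |slide| 40.7
[[-20, 1, 35], [-22, 1, 34], [-24, 1, 33], [-26, 1, 32], [-27, 1, 30], [-29, 1, 29]]
```

Request:
{"name": "jog_arm", "arguments": {
  "turn": [
    [0,0.054,0],
    [0,0.054,0],
    [0,0.054,0],
    [0,0.054,0],
    [0,0.054,0]
  ],
  "slide": [
    [-20,0,35],
    [-22,0,34],
    [-24,0,33],
    [-26,0,32],
    [-27,0,30]
  ],
  "grip": [0,0,0,0,0]
}}

```text
time: 40.25
tool_pos: [0.4737, 0.1492, 0.2103]
tcp_rot: [-1.571, 0.024, -0.022]
wrist_force: [0.7, 0.4, 0.2]
width: 0.13
```

Request:
{"name": "jog_arm", "arguments": {
  "turn": [
    [0,0.054,0],
    [0,0,0],
    [0,0,0],
    [0,0,0],
    [0,0,0]
  ],
  "slide": [
    [-29,0,29],
    [0,30,0],
    [0,40,0],
    [0,30,0],
    [0,0,0]
  ],
  "grip": [0,0,0,0,0]
}}

```text
time: 40.75
tool_pos: [0.4424, 0.1768, 0.106]
tcp_rot: [-1.574, 0.071, -0.055]
wrist_force: [-0.3, -0.4, -1.2]
width: 0.127
```

Request:
{"name": "jog_arm", "arguments": {
  "turn": [
    [0,0,0],
    [0,0,0],
    [0,0,0],
    [0,0,0]
  ],
  "slide": [
    [0,0,0],
    [0,0,0],
    [0,0,0],
    [0,0,0]
  ],
  "grip": [0,0,0,0]
}}

```text
time: 41.15
tool_pos: [0.4486, 0.1786, 0.1129]
tcp_rot: [-1.569, 0.061, -0.066]
wrist_force: [-1.0, 0.4, -1.7]
width: 0.131
```

```bash
python3 - <<'E'
from h import *
p=eyes.read_camera("wrist"); cv2.imwrite("pics/w19.png",p["img"][:,:,::-1]); labels(p)
plan(.4508,.1784,.0624,85.5)
E
```

```text
label [402.7 181.9] [44.7 11.8] 85.3 -> slot [450.6 178.1]
label [409.4 267.7] [44.9 11.2] 85.3 -> slot [457.3 263.9]
label [509.1 260.1] [44.6 11.2] 85.3 -> slot [557.  256.3]
label [515.8 345.7] [45.1 11.9] 85.3 -> slot [563.7 341.9]
t=41.20 pos [0.4483 0.1785 0.1126] jawyaw 85.4 q [ 0.33  0.03  2.14 -0.    0.97 -1.16] w 0.129 F [ 0.3 -0.5 -1. ]
 slide before turn [ 2.3 50.2  0.1] | turn y rad -0.002 | slide after turn [ 2.3 50.2  0.1] tilt(tool) [-0.001  -0.      0.0023]
```

View pics/w19.png

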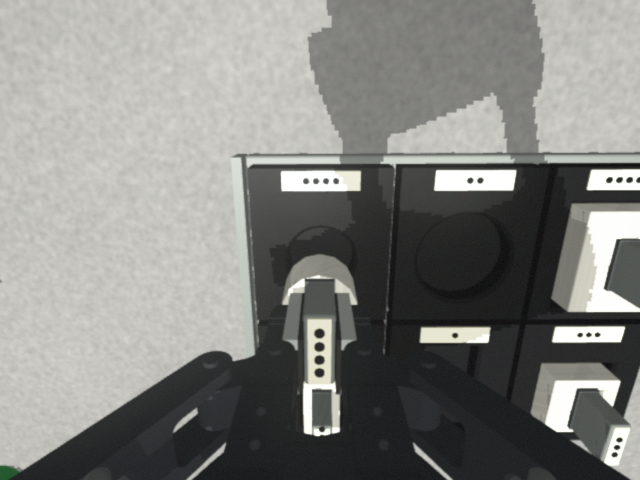

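Request:
{"name": "jog_arm", "arguments": {
  "turn": [
    [0,0,0],
    [0,0,0],
    [0,0,0],
    [0,0,0],
    [0,0,0]
  ],
  "slide": [
    [2,10,0],
    [0,15,0],
    [0,8,0],
    [0,0,0],
    [0,0,0]
  ],
  "grip": [0,0,0,0,0]
}}

```text
time: 41.7
tool_pos: [0.4491, 0.178, 0.078]
tcp_rot: [-1.57, 0.064, -0.063]
wrist_force: [0.0, 0.6, -0.4]
width: 0.13
```

Request:
{"name": "jog_arm", "arguments": {
  "turn": [
    [0,0,0],
    [0,0,0],
    [0,0,0],
    [0,0,0]
  ],
  "slide": [
    [0,0,0],
    [0,0,0],
    [0,0,0],
    [0,0,0]
  ],
  "grip": [0,0,0,0]
}}

```text
time: 42.1
tool_pos: [0.4495, 0.1782, 0.0786]
tcp_rot: [-1.57, 0.063, -0.064]
wrist_force: [-0.7, 0.4, -1.8]
width: 0.129
```

```bash
python3 - <<'E'
from h import *
plan(.4507,.1783,.0624,85.5)
E
```

```text
t=42.10 pos [0.4495 0.1782 0.0786] jawyaw 85.4 q [ 0.33  0.08  2.16 -0.    0.9  -1.16] w 0.129 F [-0.7  0.4 -1.8]
 slide before turn [ 1.1 16.2  0.2] | turn y rad -0.002 | slide after turn [ 1.1 16.2  0.2] tilt(tool) [-0.0002  0.      0.0006]
```

Request:
{"name": "jog_arm", "arguments": {
  "turn": [
    [0,0,0],
    [0,0,0],
    [0,0,0],
    [0,0,0],
    [0,0,0]
  ],
  "slide": [
    [1.5,3,0],
    [0,3,0],
    [0,3,0],
    [0,3,0],
    [0,0,0]
  ],
  "grip": [0,0,0,0,0]
}}

```text
time: 42.6
tool_pos: [0.4502, 0.1777, 0.0655]
tcp_rot: [-1.57, 0.065, -0.062]
wrist_force: [-0.4, -0.0, -0.1]
width: 0.136
```

Request:
{"name": "jog_arm", "arguments": {
  "turn": [
    [0,0,0],
    [0,0,0],
    [0,0,0],
    [0,0,0]
  ],
  "slide": [
    [0,1,0],
    [0,1,0],
    [0,1,0],
    [0,0,0]
  ],
  "grip": [0,0,0,0]
}}

```text
time: 43.0
tool_pos: [0.4508, 0.178, 0.0632]
tcp_rot: [-1.57, 0.063, -0.063]
wrist_force: [0.1, -0.3, -1.2]
width: 0.138
```

Request:
{"name": "jog_arm", "arguments": {
  "turn": [
    [0,0,0],
    [0,0,0],
    [0,0,0]
  ],
  "slide": [
    [0,1,0],
    [0,0,0],
    [0,0,0]
  ],
  "grip": [0,0,0]
}}

```text
time: 43.3
tool_pos: [0.451, 0.178, 0.0624]
tcp_rot: [-1.57, 0.063, -0.064]
wrist_force: [0.0, 1.1, -0.8]
width: 0.133
```

Request:
{"name": "jog_arm", "arguments": {
  "turn": [
    [0,0,0],
    [0,0,0],
    [0,0,0],
    [0,0,0],
    [0,0,0]
  ],
  "slide": [
    [0,1,0],
    [0,0,0],
    [0,0,0],
    [0,0,0],
    [0,0,0]
  ],
  "grip": [0,0,25,40,40]
}}

```text
time: 43.8
tool_pos: [0.4507, 0.1779, 0.0611]
tcp_rot: [-1.57, 0.064, -0.063]
wrist_force: [0.7, 0.4, -0.4]
width: 0.402
```

Request:
{"name": "jog_arm", "arguments": {
  "turn": [
    [0,0,0],
    [0,0,0],
    [0,0,0],
    [0,0,0],
    [0,0,0]
  ],
  "slide": [
    [0,-20,0],
    [0,-40,0],
    [0,-45,0],
    [0,-45,0],
    [0,0,0]
  ],
  "grip": [40,40,50,50,50]
}}

```text
time: 44.3
tool_pos: [0.4554, 0.1795, 0.2189]
tcp_rot: [-1.565, 0.053, -0.073]
wrist_force: [1.6, -0.3, 0.6]
width: 0.496
```

```bash
python3 - <<'E'
from h import *
p=eyes.read_camera("wrist"); tab(cloud(p),.4508,.178,.016,.04);cv2.imwrite("pics/w20.png",p["img"][:,:,::-1])
rows(13,.4912,-.3065,.21,5.2)
E
```

```text
tab 629 [451.3 177.5] [11.6 29.8] 85.0 0.0715
body 714 [450.4 177.5] [32.7 31.7] 85.7 0.0412
turn/row 0.1076  (max .149)  |slide| 37.5
[[6, 0, -37], [10, 0, -36], [14, 0, -35], [17, 0, -33], [21, 0, -31], [24, 1, -29], [27, 1, -26], [30, 1, -23], [32, 1, -20], [34, 1, -16], [35, 1, -12], [36, 1, -8], [37, 1, -5]]
```

View pics/w20.png

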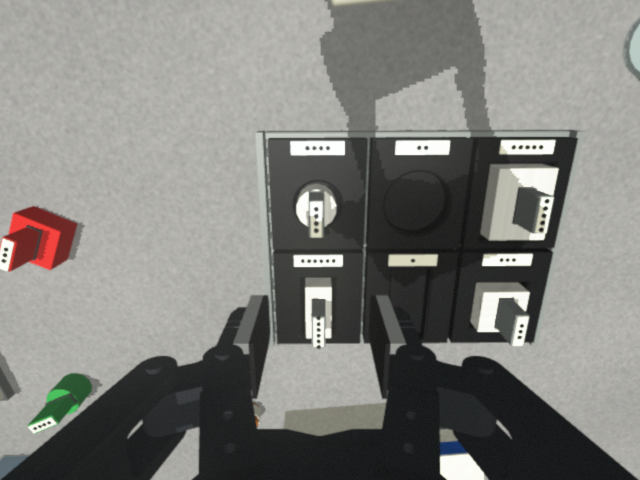

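All three are seated. Now the cover.

Request:
{"name": "jog_arm", "arguments": {
  "turn": [
    [0,0.108,0],
    [0,0.108,0],
    [0,0.108,0],
    [0,0.108,0],
    [0,0.108,0]
  ],
  "slide": [
    [6,0,-37],
    [10,0,-36],
    [14,0,-35],
    [17,0,-33],
    [21,0,-31]
  ],
  "grip": [50,50,50,50,50]
}}

```text
time: 44.85
tool_pos: [0.4644, -0.0098, 0.2092]
tcp_rot: [-1.516, 0.492, -0.487]
wrist_force: [1.3, -0.3, 0.2]
width: 0.499
```

Request:
{"name": "jog_arm", "arguments": {
  "turn": [
    [0,0.108,0],
    [0,0.108,0],
    [0,0.108,0],
    [0,0.108,0],
    [0,0.108,0]
  ],
  "slide": [
    [24,0,-29],
    [27,0,-26],
    [30,0,-23],
    [32,0,-20],
    [34,0,-16]
  ],
  "grip": [50,50,50,50,50]
}}

```text
time: 45.35
tool_pos: [0.4784, -0.1973, 0.209]
tcp_rot: [-1.374, 0.908, -0.903]
wrist_force: [1.3, -0.9, 0.0]
width: 0.495
```

Request:
{"name": "jog_arm", "arguments": {
  "turn": [
    [0,0.108,0],
    [0,0.108,0],
    [0,0.108,0],
    [0,0,0],
    [0,0,0]
  ],
  "slide": [
    [35,0,-12],
    [36,0,-8],
    [37,0,-5],
    [0,0,0],
    [0,0,0]
  ],
  "grip": [50,50,50,50,50]
}}

```text
time: 45.85
tool_pos: [0.4868, -0.3071, 0.209]
tcp_rot: [-1.248, 1.15, -1.143]
wrist_force: [0.2, 0.2, 0.3]
width: 0.499
```

Request:
{"name": "jog_arm", "arguments": {
  "turn": [
    [0,0,0],
    [0,0,0],
    [0,0,0]
  ],
  "slide": [
    [0,0,0],
    [0,0,0],
    [0,0,0]
  ],
  "grip": [50,50,50]
}}

```text
time: 46.15
tool_pos: [0.488, -0.306, 0.2112]
tcp_rot: [-1.249, 1.145, -1.144]
wrist_force: [0.8, 0.5, 0.7]
width: 0.5
```

```bash
python3 - <<'E'
from h import *
p=eyes.read_camera("wrist"); cv2.imwrite("pics/w21.png",p["img"][:,:,::-1]);W=cloud(p);z=W[...,2]; tab(W,.4912,-.3062,.05)
m=(abs(z-.09)<.006)&(abs(W[...,0]-.582)<.03)&(abs(W[...,1]+.299)<.04); print("ledge",rect(W,m))
plan(.4912,-.3065,.12,5.2)
E
```

```text
tab 825 [ 490.8 -306.1] [11.8 30.3] 4.9 0.105
body 2709 [ 490.8 -306.1] [34. 60.] 5.2 0.0751
ledge ((581.8230590820312, -299.3426818847656), (18.588485717773438, 49.97933578491211), 5.550235271453857)
t=46.20 pos [ 0.4881 -0.3062  0.2114] jawyaw 5.0 q [-0.6   0.1   1.86  0.    1.18 -0.69] w 0.502 F [ 1.1 -0.1  0.9]
 slide before turn [ 0.6 91.4  3.1] | turn y rad -0.003 | slide after turn [ 0.6 91.4  3.1] tilt(tool) [-0.0001  0.     -0.    ]
```

View pics/w21.png

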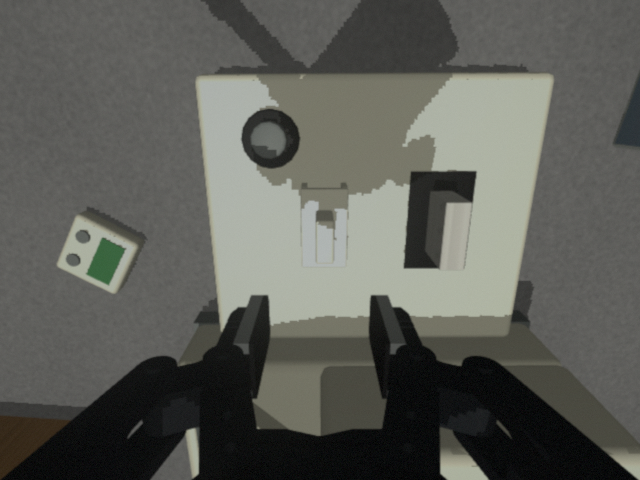

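Request:
{"name": "jog_arm", "arguments": {
  "turn": [
    [0,-0.003,0],
    [0,0,0],
    [0,0,0],
    [0,0,0],
    [0,0,0]
  ],
  "slide": [
    [0,20,3],
    [0,40,0],
    [0,20,0],
    [0,0,0],
    [0,0,0]
  ],
  "grip": [50,50,50,50,50]
}}

```text
time: 46.7
tool_pos: [0.4911, -0.3066, 0.1316]
tcp_rot: [-1.25, 1.143, -1.143]
wrist_force: [-0.4, -0.9, -0.7]
width: 0.502
```

Request:
{"name": "jog_arm", "arguments": {
  "turn": [
    [0,0,0],
    [0,0,0],
    [0,0,0]
  ],
  "slide": [
    [0,0,0],
    [0,0,0],
    [0,0,0]
  ],
  "grip": [50,50,50]
}}

```text
time: 47.0
tool_pos: [0.4918, -0.3075, 0.1329]
tcp_rot: [-1.25, 1.141, -1.146]
wrist_force: [-0.3, 0.0, 0.2]
width: 0.501
```

```bash
python3 - <<'E'
from h import *
plan(.4908,-.3061,.099,5.2)
E
```

```text
t=47.00 pos [ 0.4918 -0.3075  0.1329] jawyaw 5.1 q [-0.6   0.18  1.93 -0.    1.03 -0.69] w 0.501 F [-0.3  0.   0.2]
 slide before turn [-1.5 33.9 -1. ] | turn y rad -0.002 | slide after turn [-1.5 33.9 -0.9] tilt(tool) [-0.0021  0.      0.0017]
```

Request:
{"name": "jog_arm", "arguments": {
  "turn": [
    [0,0,0],
    [0,0,0],
    [0,0,0],
    [0,0,0],
    [0,0,0]
  ],
  "slide": [
    [-1,18,-0.5],
    [0,12,0],
    [0,3,0],
    [0,0,0],
    [0,0,0]
  ],
  "grip": [50,50,50,50,50]
}}

```text
time: 47.5
tool_pos: [0.4906, -0.3061, 0.0986]
tcp_rot: [-1.25, 1.143, -1.144]
wrist_force: [0.6, 1.2, 0.6]
width: 0.501
```

Request:
{"name": "jog_arm", "arguments": {
  "turn": [
    [0,0,0],
    [0,0,0],
    [0,0,0],
    [0,0,0],
    [0,0,0]
  ],
  "slide": [
    [0,0,0],
    [0,0,0],
    [0,0,0],
    [0,0,0],
    [0,0,0]
  ],
  "grip": [50,15,0,0,0]
}}

```text
time: 48.0
tool_pos: [0.4906, -0.3061, 0.0987]
tcp_rot: [-1.25, 1.143, -1.144]
wrist_force: [0.6, 0.8, 1.8]
width: 0.13
```

Request:
{"name": "jog_arm", "arguments": {
  "turn": [
    [0,0,0],
    [0,0,0]
  ],
  "slide": [
    [0,0,0],
    [0,0,0]
  ],
  "grip": [0,0]
}}

```text
time: 48.2
tool_pos: [0.4906, -0.3061, 0.0986]
tcp_rot: [-1.25, 1.143, -1.144]
wrist_force: [-0.7, 0.2, 2.7]
width: 0.128
```

```bash
python3 - <<'E'
from h import *
plan(.4908,-.3061,.099,5.2)
E
```

```text
t=48.20 pos [ 0.4906 -0.3061  0.0986] jawyaw 5.1 q [-0.6   0.22  1.95 -0.    0.97 -0.69] w 0.128 F [-0.7  0.2  2.7]
 slide before turn [ 0.  -0.4  0.2] | turn y rad -0.002 | slide after turn [ 0.  -0.4  0.2] tilt(tool) [-0.0005  0.      0.0004]
```

Request:
{"name": "jog_arm", "arguments": {
  "turn": [
    [0,0,0],
    [0,0,0],
    [0,0,0],
    [0,0,0],
    [0,0,0]
  ],
  "slide": [
    [0,-20,0],
    [0,-40,0],
    [0,0,30],
    [1,0,35],
    [0,0,26]
  ],
  "grip": [0,0,0,0,0]
}}

```text
time: 48.7
tool_pos: [0.5826, -0.2988, 0.1586]
tcp_rot: [-1.249, 1.143, -1.144]
wrist_force: [0.6, -0.2, 0.2]
width: 0.131
```

Request:
{"name": "jog_arm", "arguments": {
  "turn": [
    [0,0,0],
    [0,0,0],
    [0,0,0],
    [0,0,0],
    [0,0,0]
  ],
  "slide": [
    [0,0,0],
    [0,0,0],
    [0,0,0],
    [0,0,0],
    [0,0,0]
  ],
  "grip": [0,0,0,0,0]
}}

```text
time: 49.2
tool_pos: [0.5803, -0.299, 0.1582]
tcp_rot: [-1.25, 1.144, -1.144]
wrist_force: [-0.6, 0.3, -1.1]
width: 0.132
```

```bash
python3 - <<'E'
from h import *
p=eyes.read_camera("wrist"); cv2.imwrite("pics/w22.png",p["img"][:,:,::-1])
plan(.5818,-.2993,.1186,5.3)
E
```

```text
t=49.25 pos [ 0.5804 -0.299   0.1583] jawyaw 5.1 q [-0.51  0.29  1.74 -0.    1.11 -0.6 ] w 0.132 F [ 0.5 -0.7 -0.3]
 slide before turn [ 0.4 39.7  1.4] | turn y rad -0.004 | slide after turn [ 0.4 39.7  1.4] tilt(tool) [ 0.0002  0.     -0.    ]
```

View pics/w22.png

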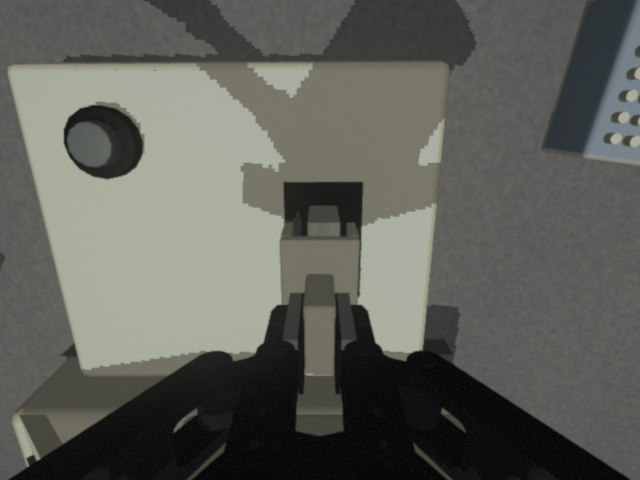

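Request:
{"name": "jog_arm", "arguments": {
  "turn": [
    [0,-0.003,0],
    [0,0,0],
    [0,0,0],
    [0,0,0],
    [0,0,0]
  ],
  "slide": [
    [0,6,1.5],
    [0,6,0],
    [0,3,0],
    [0,0,0],
    [0,0,0]
  ],
  "grip": [0,0,0,0,0]
}}

```text
time: 49.75
tool_pos: [0.5825, -0.2986, 0.1429]
tcp_rot: [-1.251, 1.142, -1.141]
wrist_force: [-0.1, -0.2, -1.7]
width: 0.132
```

Request:
{"name": "jog_arm", "arguments": {
  "turn": [
    [0,0,0],
    [0,0,0],
    [0,0,0]
  ],
  "slide": [
    [0,0,0],
    [0,0,0],
    [0,0,0]
  ],
  "grip": [0,0,0]
}}

```text
time: 50.05
tool_pos: [0.5828, -0.2988, 0.1436]
tcp_rot: [-1.251, 1.141, -1.141]
wrist_force: [-0.1, -0.6, -0.4]
width: 0.131
```

```bash
python3 - <<'E'
from h import *
plan(.5818,-.2993,.1186,5.3)
E
```

```text
t=50.05 pos [ 0.5828 -0.2988  0.1436] jawyaw 5.3 q [-0.51  0.31  1.75 -0.    1.08 -0.6 ] w 0.131 F [-0.1 -0.6 -0.4]
 slide before turn [ 0.4 25.  -1. ] | turn y rad -0.000 | slide after turn [ 0.4 25.  -1. ] tilt(tool) [-0.0004 -0.      0.0003]
```

Request:
{"name": "jog_arm", "arguments": {
  "turn": [
    [0,0,0],
    [0,0,0],
    [0,0,0],
    [0,0,0],
    [0,0,0]
  ],
  "slide": [
    [0,4,-1],
    [0,4,0],
    [0,4,0],
    [0,4,0],
    [0,4,0]
  ],
  "grip": [0,0,0,0,0]
}}

```text
time: 50.55
tool_pos: [0.5815, -0.2987, 0.1227]
tcp_rot: [-1.251, 1.142, -1.141]
wrist_force: [0.2, -0.0, -0.7]
width: 0.126
```

Request:
{"name": "jog_arm", "arguments": {
  "turn": [
    [0,0,0],
    [0,0,0],
    [0,0,0],
    [0,0,0]
  ],
  "slide": [
    [0,1,0],
    [0,1,0],
    [0,1,0],
    [0,0,0]
  ],
  "grip": [0,0,0,0]
}}

```text
time: 50.95
tool_pos: [0.5816, -0.2988, 0.1203]
tcp_rot: [-1.251, 1.141, -1.141]
wrist_force: [-0.5, -0.9, -1.6]
width: 0.127
```

Request:
{"name": "jog_arm", "arguments": {
  "turn": [
    [0,0,0],
    [0,0,0],
    [0,0,0]
  ],
  "slide": [
    [0,1,0],
    [0,1,0],
    [0,0,0]
  ],
  "grip": [0,0,0]
}}

```text
time: 51.25
tool_pos: [0.5818, -0.2989, 0.1186]
tcp_rot: [-1.251, 1.141, -1.142]
wrist_force: [0.0, 0.3, 0.0]
width: 0.137
```

Request:
{"name": "jog_arm", "arguments": {
  "turn": [
    [0,0,0],
    [0,0,0],
    [0,0,0],
    [0,0,0],
    [0,0,0]
  ],
  "slide": [
    [0,1,0],
    [0,0,0],
    [0,0,0],
    [0,0,0],
    [0,0,0]
  ],
  "grip": [0,0,25,40,40]
}}

```text
time: 51.75
tool_pos: [0.5815, -0.2988, 0.117]
tcp_rot: [-1.251, 1.141, -1.141]
wrist_force: [0.6, 0.3, 0.1]
width: 0.4
```

Request:
{"name": "jog_arm", "arguments": {
  "turn": [
    [0,0,0],
    [0,0,0],
    [0,0,0],
    [0,0,0],
    [0,0,0]
  ],
  "slide": [
    [0,-20,0],
    [0,-40,0],
    [0,-40,0],
    [0,0,0],
    [0,0,0]
  ],
  "grip": [40,40,50,50,50]
}}

```text
time: 52.25
tool_pos: [0.5825, -0.2993, 0.219]
tcp_rot: [-1.25, 1.138, -1.144]
wrist_force: [0.1, 0.3, -0.8]
width: 0.504
```

```bash
python3 - <<'E'
from h import *
p=eyes.read_camera("wrist"); cv2.imwrite("pics/w23.png",p["img"][:,:,::-1]); tab(cloud(p),.582,-.299,.07)
p=eyes.read_camera("top"); cv2.imwrite("pics/t23.png",p["img"][:,:,::-1]);W=cloud(p)
for n,(x,y) in dict(master=(466.4,351.1),square=(566,343.3),small=(453.2,179.6),stub=(552.7,172)).items(): print(n); tab(W,x/1000,y/1000,.016,.035)
plan()
E
```

```text
tab 905 [ 581.  -299.2] [11.5 30.7] 5.4 0.1249
body 2938 [ 581.2 -298.8] [34.1 59.5] 5.3 0.0951
master
tab 85 [464.3 349.9] [13.8 29.3] 84.6 0.0714
body 460 [464.8 349.7] [64.4 62.1] 85.1 0.0416
square
tab 82 [565.8 341.8] [12.7 28.7] 83.7 0.072
body 239 [565.6 340.2] [64.6 46.4] 77.8 0.0417
small
tab 79 [453.9 178.1] [12.3 30. ] 86.4 0.0718
body 92 [455.5 177. ] [32.9 63.6] 54.8 0.0416
stub
tab 79 [552.5 171.8] [11.8 30.5] 85.8 0.0715
body 159 [553.9 174.4] [58.2 55.6] 71.2 0.0414
t=52.35 pos [ 0.5807 -0.2983  0.2157] jawyaw 5.3 q [-0.51  0.25  1.69 -0.    1.21 -0.6 ] w 0.499 F [ 0.3  0.3 -0.6]
 slide before turn [0. 0. 0.] | turn y rad -0.000 | slide after turn [0. 0. 0.] tilt(tool) [ 0.0021 -0.     -0.0014]
```

View pics/t23.png

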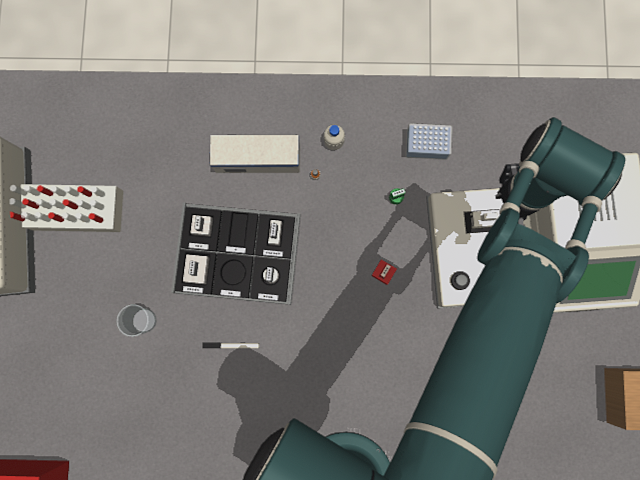

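View pics/w23.png

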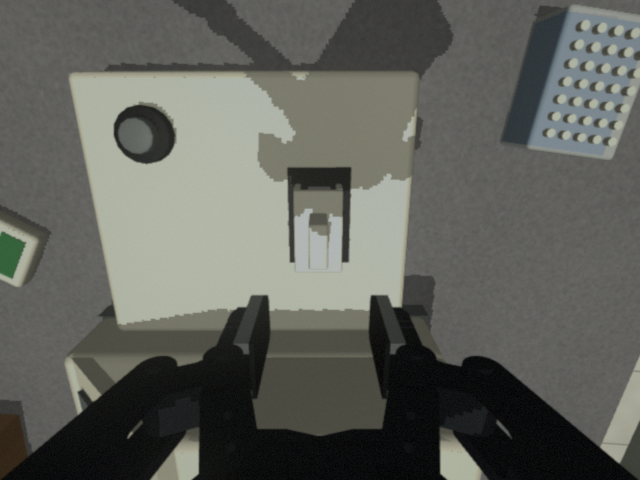

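```bash
python3 - <<'E'
from workcell import bot
print(bot.finish_job())
E
```

```text
the job is handed in; nothing more can be done
None
```

The daily check is finished and handed in after about 52 s of robot time, and the last checks found nothing failed. No verdict was reported.

**What I did**
- **Cover off:** I lifted the cover from the ledge and set it on a free part of the photometer's deck.
- **Master and button:** The master stood released on the ledge, about 1.5 mm off centre, its angle within 1° of the ledge's. Contact was gentle, about 7 N. I then pressed the start button until it bottomed, at about 20 N, and saw the master still standing afterwards.
- **Blocks home:** I put the master, the square block and the small round block back in their own slots. The small round block had been knocked about 5 cm aside during the run, so I located it again before picking it up.
- **Cover back:** I returned the cover to the ledge last.
- **Absent blocks:** The bar and disc blocks were not in any picture, so I took them as absent.

**Last checks**
- **Blocks:** All three tab tops measured 71–72 mm above the bench, which means fully down. By the wrist camera, they stood within about 2 mm of their slot centres.
- **Cover:** It sits about 1 mm from the ledge centre, with its top plate at the same height as at the start.
- **Left alone:** The sixth block did not move, and the bystanders and look-alikes looked unmoved in the pictures.
- **Disagreement:** The top camera reads about 2.4 mm in x and 1 mm in y away from the wrist camera. The offset stayed the same as the wrist turned, so I treated it as the top camera's error and used the wrist camera for placing.

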